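Recharge the battery packs on the study desk

ROBOT

A 6-joint arm with a two-finger parallel gripper is mounted at the origin on the work surface. World frame = base frame: x ahead of the robot, y to its left, z up, the work surface at z = 0. Lengths are in mm, angles in rad, forces in N, time in s.
With the tool pointing down it reaches from about 275 to 750 mm from the base axis. Payload 10.2 kg.
Tool frame: the origin (TCP) lies midway between the tips of the shut fingers; the grasp point (between the pads) lies 19 mm behind it (bot.hold_point_z is the distance from the TCP to the grasp point, in mm); z points along the fingers, y is the line along which they close (so a half turn about z gives the same grasp; the last joint's range is limited). The gripper opens to 88 mm and grips with 3 to 60 N. Pads are 18 mm wide; open, the fingers measure 123 mm over their backs; the gripper's body (75 mm by 187 mm) begins 45 mm behind the grasp point.
Start: joints at [-1.487, 0.313, 1.498, -0, 1.331, -0.223], TCP at [158.542, -500.495, 207.62] pointing down, gripper open.
Joint ranges: [-2.94, 2.94], [-0.97, 2.17], [0.19, 2.56], [-1.23, 4.37], [0.02, 3.11], [-2.88, 2.88]. Speed limits (rad/s): [2.39, 2.39, 3.01, 3.14, 3.14, 3.14].

INTERFACE

Orientations are given as a unit quaternion [w, x, y, z].
In Python, from station import bot gives the robot as it stands.
- The arm moves only by the tool carry_out, never from a script. Its argument "motion" is a list of rows, each a list of 2 entries, a list of its own where there are three numbers: the shift along the world's x, y, z scaled (see below), then the turn, a rotation vector about the world's x, y, z scaled (see below). In form: [[[dx, dy, dz], [ax, ay, az]], ...]. A call has 1 to 12 rows; each row is the pose to reach, as a shift and turn from the pose commanded when the call began; what a row does not reach only later rows make up. The controller multiplies each number of a shift by 0.8 m and each number of a turn by 1.5 rad. A row lasts 1/12 s, in which the tool goes at most 41.7 mm and 7.16 degrees, less where a joint would pass 70% of its speed; a pose out of reach is approached as far as the arm can. A call with a number of a shift or a turn outside -1 to 1 is refused whole. A call with a gripper value outside its range is refused whole. "claw" is the opening, from 0 (shut) to 1 (fully open), set as the call begins (left out, the last holds). The fingers move at their own pace and stop on an object; "newtons" is the grip in N (left out, the last holds). Time passes only in rows, so rows that repeat a pose let the fingers close. It gives the time, the measured TCP pose, the force, the opening and the grip force at its end, in the units of the state.
- bot.get_state(): the state, without advancing time (a new reading comes with each control period).
- bot.read_camera(name): name is "scene" or "top"; returns a dict with "img" (384x512x3 uint8, red, green, blue), "fx", "fy", "cx", "cy" (pixels), "extrinsics" (4x4, takes a point from world to camera coordinates). Camera axes: x right, y down, z forward; pixel columns grow to the right and rows downward; lengths in mm; the calibration is good to about 2 mm. A picture is of the moment at which its call begins. There is no depth.
- bot.close_job(): hands the job in; it is judged then, once.
The state is a dict: "time": time; "joint_positions": joint angles; "dq": joint speeds; "joint_torque": joint torques, N m; "position": TCP position; "orientation": TCP orientation; "ft_force": force on the tool from outside, world axes, zero at the start; "wrist_torque": the same for the moment, N m; "grip_width": opening from 0.0 (shut) to 1.0 (fully open); "grasp_force": force on a finger pad.
Only numpy, scipy, OpenCV 4.12 (cv2) and the standard library are available. Lean on these libraries where they do the work, as an engineer would, in place of code of your own. Each camera call takes 0.05 s, during which the arm holds its last target. There are 200 camera calls.

TASK

Swap the battery packs in the desk charger: first take every charged pack (green ends) out of its bay and lay it flat in the dark wooden tray, then lay every flat pack (orange ends) down into a free bay of its own. Turn the charger's dial so that its white pointer stands on the green index mark, and when the packs are in and the dial is set, press the red start button fully down and let it go. Leave the mug, the books and the globe where they are.

Things in the scene. Friction and masses are not known exactly. Their poses are not given: they have to be found in the camera images.
- charger: Fixed desk charger, 150 (x) x 352 (y) mm, black base with grey top. Origin: centre of its underside; x points away from its front edge, y along the row of bays towards the control panel. Four bays in a row along y, 64 mm apart; to their +y side a panel, top 40 mm above the desk, with the dial and in front of it the start button. It may be turned by up to 0.12 rad.
- bay1 (a point): Bay 1 of the charger (bay1 is farthest from the dial): centre of the bay's floor, 24 mm above the desk. The bay is an open-topped pocket 92 mm (charger x) by 44 mm (charger y), 14 mm deep, walls between bays 20 mm thick; frame axes as the charger's. A pack fits either way round and on any of its four long sides, 4 mm of play each side, and stands 22 mm out of it.
- bay2 (a point): Bay 2 of the charger (bay1 is farthest from the dial): centre of the bay's floor, 24 mm above the desk. The bay is an open-topped pocket 92 mm (charger x) by 44 mm (charger y), 14 mm deep, walls between bays 20 mm thick; frame axes as the charger's. A pack fits either way round and on any of its four long sides, 4 mm of play each side, and stands 22 mm out of it.
- bay3 (a point): Bay 3 of the charger (bay1 is farthest from the dial): centre of the bay's floor, 24 mm above the desk. The bay is an open-topped pocket 92 mm (charger x) by 44 mm (charger y), 14 mm deep, walls between bays 20 mm thick; frame axes as the charger's. A pack fits either way round and on any of its four long sides, 4 mm of play each side, and stands 22 mm out of it.
- bay4 (a point): Bay 4 of the charger (bay1 is farthest from the dial): centre of the bay's floor, 24 mm above the desk. The bay is an open-topped pocket 92 mm (charger x) by 44 mm (charger y), 14 mm deep, walls between bays 20 mm thick; frame axes as the charger's. A pack fits either way round and on any of its four long sides, 4 mm of play each side, and stands 22 mm out of it.
- dial (a joint): Angle of the dial, rad: 0 to 4.2, grows clockwise seen from above. At 0 the pointer points to the charger's -x (its front), at 1.57 to +y, at 3.14 to +x. Friction about 0.06 N m; it stays where left and can be turned both ways. It starts between 0 and 0.6; the index mark lies at 1.1 to 3.0.
- dial_centre (a point): On the dial's axis, in the middle of its grip bar's height, 63 mm above the desk. The dial is a black disc 60 mm across, top 48 mm above the desk, with an upright grip bar 52 mm long, 14 mm thick, from 48 to 78 mm above the desk; grip it across its thickness. A white line on top and on the end of the bar is the pointer end.
- dial_pointer (a point): Where the dial's white pointer end points on the bezel: 38 mm from the axis along the bar, 42 mm above the desk; it turns with the dial. (The frame's x axis points from it to the dial axis.)
- index_mark (a point): The green index mark, a bar 13 x 10 mm on the aluminium bezel round the dial, 38 mm from the dial's axis, 42 mm above the desk. The bezel does not move during the job, but its mark stands at another angle each time. The dial is set when dial_pointer lies over index_mark.
- start (a joint): Travel of the red start button, m: 0 up, 0.006 fully down (about 5 N, springs back).
- start_top (a point): Centre of the top of the red start button (28 mm across), which is pressed straight down.
- flat1: Flat battery pack, 84 (x) x 36 x 36 mm, about 110 to 220 g, white with orange end caps. Origin: its centre; x along its length. Starts lying on the desk before the charger, if present (3 or 4 of the four are).
- flat2: Flat battery pack, 84 (x) x 36 x 36 mm, about 110 to 220 g, white with orange end caps. Origin: its centre; x along its length. Starts lying on the desk before the charger, if present (3 or 4 of the four are).
- flat3: Flat battery pack, 84 (x) x 36 x 36 mm, about 110 to 220 g, white with orange end caps. Origin: its centre; x along its length. Starts lying on the desk before the charger, if present (3 or 4 of the four are).
- flat4: Flat battery pack, 84 (x) x 36 x 36 mm, about 110 to 220 g, white with orange end caps. Origin: its centre; x along its length. Starts lying on the desk before the charger, if present (3 or 4 of the four are).
- full1: Charged battery pack, 84 (x) x 36 x 36 mm, about 110 to 220 g, white with green end caps. Origin: its centre; x along its length. Starts lying in bay 1 of the charger, if present (2 or 3 of the four are).
- full2: Charged battery pack, 84 (x) x 36 x 36 mm, about 110 to 220 g, white with green end caps. Origin: its centre; x along its length. Starts lying in bay 2 of the charger, if present (2 or 3 of the four are).
- full3: Charged battery pack, 84 (x) x 36 x 36 mm, about 110 to 220 g, white with green end caps. Origin: its centre; x along its length. Starts lying in bay 3 of the charger, if present (2 or 3 of the four are).
- full4: Charged battery pack, 84 (x) x 36 x 36 mm, about 110 to 220 g, white with green end caps. Origin: its centre; x along its length. Starts lying in bay 4 of the charger, if present (2 or 3 of the four are).
- tray: Fixed dark wooden tray for charged packs, 210 (x) x 130 (y) x 20 mm high, walls 5 mm, floor 5 mm thick. Origin: centre of its underside. It takes three packs side by side, about 62 mm apart along its x, each lying along its y.
- mug: Bystander: blue mug, 80 mm across, 90 mm high, right of the tray. Origin: centre of its underside.
- books: Bystander: two stacked books, 130 x 190 x 55 mm, beyond the tray, right of the charger. Origin: centre of the underside.
- globe: Bystander: small desk globe, 120 mm across, 158 mm high, left of the charger. Origin: centre of its underside.
There are look-alikes about, which are no part of the job. What is shaped like the flat2 but turquoise or yellow is not meant. Leave any pink or purple look-alike of the flat4 alone.

How it is judged:
By the outcome, as a careful person would: the job done as asked, in the order asked, and still so for the second after the job is handed in, with the robot touching nothing.
Of flat1, flat2, flat3, flat4 only 3 to 4 are there at a start; the rules pass over those that are not, and their reading is None.
Of full1, full2, full3, full4 only 2 to 3 are there at a start; the rules pass over those that are not, and their reading is None.
At some moment in a run one of flat1, flat2, flat3, flat4 may be knocked a few centimetres aside while the robot is not near it.
Once in a run the grip may slacken for a moment while it holds something.
It also fails if it takes over 210 s, if anything falls off the work surface, if the arm or the gripper's body presses on something with over 40 N, if the wrist force passes 120 N, or if a joint passes its speed limit or range.

## Working session

There is one attempt and no reset: what is moved stays moved. The work goes in short steps, Python scripts to look and compute and a tool call to move; the robot and the scene stay as the last step left them, time stands still between calls to the robot, and variables do not carry over. Pictures are saved under pics/ and viewed, at most 14 in all, crops included, and the job is handed in when it is done.

Besides the shell and the picture viewer there is one more tool, called after "Emit:" as a command line: name --argument value ..., lists and objects as JSON in quotes. carry_out: Moves the arm, as the interface text tells. Its arguments: {"type":"object","properties":{"motion":{"type":"array","items":{"type":"array"}},"claw":{"type":"number"},"newtons":{"type":"number"}},"required":["motion"]}

```bash
ls; mkdir -p pics
python3 - <<'E'
from station import bot
import cv2, numpy as np
s=bot.get_state(); print(s['time'],s['position'],s['orientation'],s['grip_width'])
for n in("scene","top"):
    c=bot.read_camera(n); cv2.imwrite(f"pics/{n}0.png",cv2.resize(c["img"][:,:,::-1],(800,600),interpolation=cv2.INTER_CUBIC))
    print(n,c["fx"],c["fy"],c["cx"],c["cy"],np.round(c["extrinsics"],3).tolist())
E
```

```text
pics
0.0 [ 158.51420596 -500.20670304  207.06679633] [-6.33786380e-04  9.88260260e-01  1.52778452e-01  3.52251272e-05] 1.0020051635446765
scene 427.37639751072106 427.37639751072106 250.13255458632767 193.12143005944077 [[0.706, 0.708, -0.006, -343.103], [0.557, -0.56, -0.613, -266.434], [-0.438, 0.429, -0.79, 1588.828], [0.0, 0.0, 0.0, 1.0]]
top 460.65982852002776 460.65982852002776 253.08861981695287 185.20476637151808 [[0.018, -1.0, -0.003, -40.709], [-0.982, -0.017, -0.187, 500.966], [0.187, 0.006, -0.982, 1398.374], [0.0, 0.0, 0.0, 1.0]]
```

View pics/top0.png

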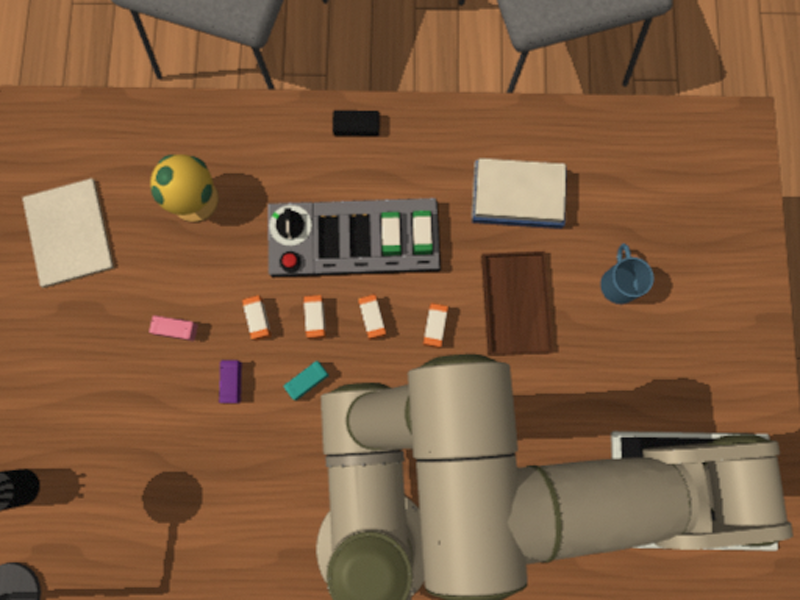

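View pics/scene0.png

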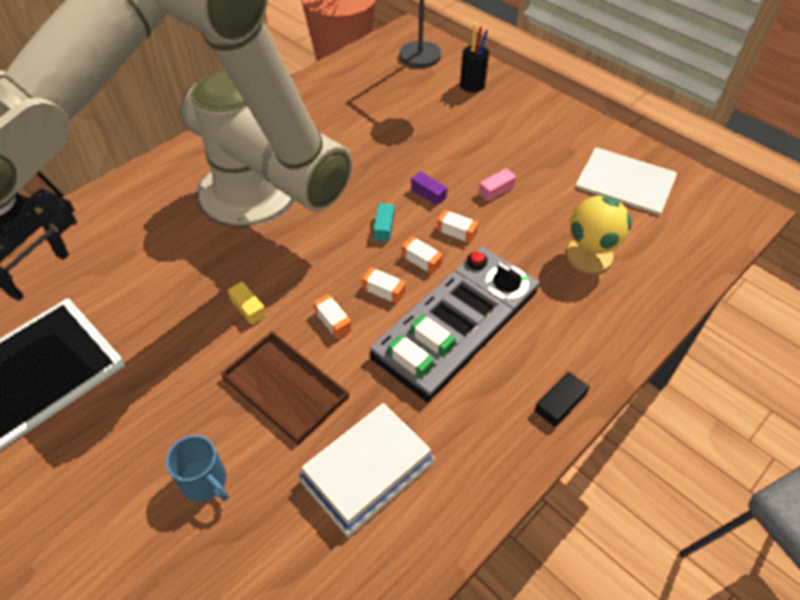

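The top view (800×600) shows two green packs in bays 2 and 1 at (390,232) and (422,232). Four orange flat packs lie at (256,317), (314,316), (372,316) and (436,325). The dial is at (291,224), the button at (290,261) and the tray at (517,303). The scene view agrees, and also shows a yellow decoy at (246,302).

```bash
cat > h.py <<'E'
from station import bot
import cv2, numpy as np
def cam(n):
    c=bot.read_camera(n); c["hsv"]=cv2.cvtColor(c["img"],cv2.COLOR_RGB2HSV); c["n"]=n; return c
def ray(c,uv,z):
    E=np.array(c["extrinsics"]); R,t=E[:3,:3],E[:3,3]; C=-R.T@t
    d=R.T@np.array([(uv[0]-c["cx"])/c["fx"],(uv[1]-c["cy"])/c["fy"],1.]); return (C+d*(z-C[2])/d[2])
def proj(c,p):
    E=np.array(c["extrinsics"]); q=E[:3,:3]@np.array(p,float)+E[:3,3]
    return np.array([c["fx"]*q[0]/q[2]+c["cx"],c["fy"]*q[1]/q[2]+c["cy"]])
def mask(c,lo,hi): return cv2.inRange(c["hsv"],np.array(lo),np.array(hi))
def blobs(c,m,z,amin=8):
    """blobs as (centre xy on plane z, rect sides, yaw of long side, area px, pixel)"""
    out=[]
    for k in cv2.findContours(m,cv2.RETR_EXTERNAL,cv2.CHAIN_APPROX_NONE)[0]:
        if len(k)<4 or cv2.contourArea(k)<amin: continue
        w=np.array([ray(c,p[0],z)[:2] for p in k],np.float32)
        r=cv2.minAreaRect(w); b=cv2.boxPoints(r); e=[b[1]-b[0],b[2]-b[1]]; e=max(e,key=np.linalg.norm)
        yaw=np.arctan2(e[1],e[0]); yaw=(yaw+np.pi/2)%np.pi-np.pi/2
        out.append((np.round(r[0],1),np.round(sorted(r[1]),1),round(float(yaw),3),cv2.contourArea(k),np.round(k[:,0].mean(0),1)))
    return out
OR=((5,150,120),(16,255,255)); GR=((50,120,50),(80,255,255)); RED=((0,180,90),(3,255,255)); WH=((0,0,150),(179,70,255))
E
python3 - <<'E'
from h import *
for n in("top","scene"):
    c=cam(n); print(n,"C",-c["extrinsics"][:3,:3].T@c["extrinsics"][:3,3])
    for nm,col,z in(("orange",OR,36),("green",GR,60),("red",RED,50)):
        print(nm); [print("  ",*b) for b in blobs(c,mask(c,*col),z,5)]
    if n=="top":
        m=cv2.bitwise_or(mask(c,*WH),mask(c,*OR)); print("white+or");[print("  ",*b) for b in blobs(c,m,36,150) if b[3]<900]
        a=c["img"][120:240,150:360,::-1]; cv2.imwrite("pics/crop1.png",cv2.resize(a,None,fx=3.8,fy=3.8,interpolation=cv2.INTER_CUBIC))
    else:
        a=c["img"][150:260,230:360,::-1]; cv2.imwrite("pics/crop2.png",cv2.resize(a,None,fx=5.4,fy=5.4,interpolation=cv2.INTER_CUBIC))
E
```

```text
top C [ 231.10977076  -40.76575275 1467.31081699]
orange
   [-79.9 -90.2] [ 8.3 32.2] -1.552 17.5 [269.3 382.2]
   [  15.7 -530.3] [183.1 565. ] -1.552 5300.0 [434.2 363.7]
   [135.4 -60.7] [ 9.  67.2] 0.015 28.5 [260.  305.7]
   [ 195.8 -361.5] [ 49.2 182.6] -1.451 796.0 [360.1 287.6]
   [429.9 -10. ] [1033.2 1650.1] -1.554 115457.0 [217.2 224.3]
green
   [582.4 -85.3] [16.2 34.7] -1.554 48.5 [270.3 159.1]
   [581.3 -22.4] [16.2 34.6] -1.554 47.0 [250.5 159.7]
   [654.7 -17.8] [ 6.6 34.9] -1.554 17.5 [249.7 136.9]
   [659.  -81.3] [ 6.6 34.9] -1.554 20.0 [269.5 136.1]
red
   [559.1 185.7] [24.5 25.4] 0.803 48.0 [184.6 166. ]
white+or
   [ 195.8 -361.5] [ 49.2 182.6] -1.451 796.0 [360.1 287.6]
   [237.9  66.4] [ 82.9 117.6] 0.135 638.0 [217.9 270.8]
scene C [1085.99358264 -588.40529401 1089.71416308]
orange
   [-165.9 -466.2] [ 16.8 121.7] -1.241 102.5 [ 13.8 157.9]
   [ -51.6 -318.1] [435.2 666.6] -0.561 9463.0 [ 70.8 161.7]
   [ -9.8 851.4] [14.3 94. ] -0.969 12.0 [306.   22.2]
   [304.3  -7.7] [1326.9 1627.9] -1.569 98137.5 [238.2 196.3]
   [ 634.7 1339.2] [150.5 692.9] -1.141 1956.5 [498.8  44.5]
   [ -57.6 1064. ] [28.  33.3] 0.672 9.5 [328.1   0.8]
   [-409.   666.3] [100.1 231.2] 0.776 369.5 [215.5   3.8]
green
   [663.6 -90.7] [17.1 45.1] -1.51 58.0 [271.5 234.6]
   [660.7 -28. ] [15.3 45.5] -1.504 52.0 [285.6 220.9]
   [588.3 -94.8] [ 9. 45.] -1.33 14.0 [251.7 220. ]
   [585.7 -32.4] [10.  47.1] -1.28 15.5 [265.8 207.3]
red
   [552.9 185.2] [24.2 27.9] -0.2 39.0 [305.  164.6]
```

View pics/crop1.png

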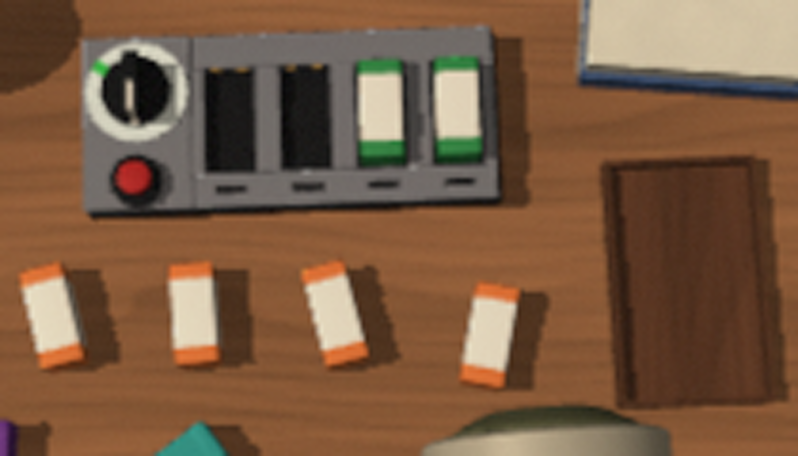

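View pics/crop2.png

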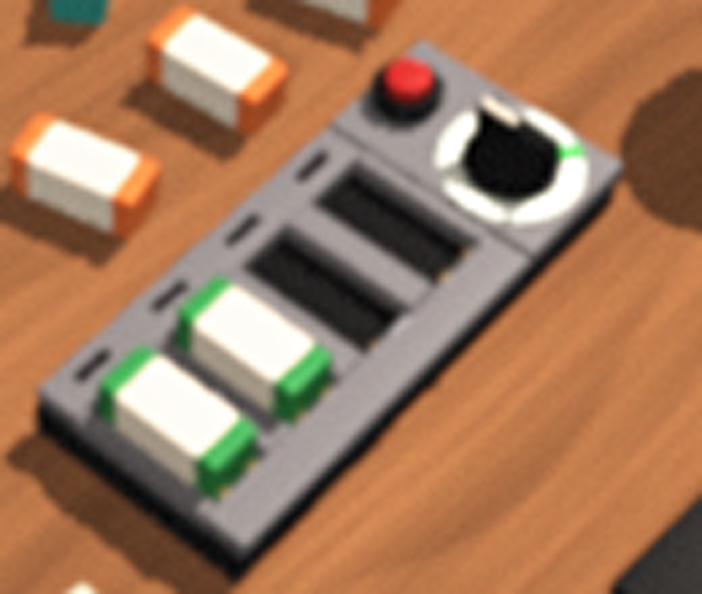

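The crops show the dial pointer towards the front with a slight offset. The green mark is at crop-1 (99,67), towards +x+y from the dial centre at (136,90). Next I measure everything numerically.

```bash
cat >> h.py <<'E'
def packs(c,z,xr=(300,760),yr=(-400,320),body=WH):
    """white bodies of packs: centre, sides, yaw near 0 (long axis)"""
    m=mask(c,*body); r=[]
    for b in blobs(c,m,z,60):
        if xr[0]<b[0][0]<xr[1] and yr[0]<b[0][1]<yr[1] and b[3]<700: r.append(b)
    return r
def tri(c1,p1,c2,p2):
    A=[];B=[]
    for c,p in((c1,p1),(c2,p2)):
        a=ray(c,p,0);d=ray(c,p,100)-a;d/=np.linalg.norm(d);P=np.eye(3)-np.outer(d,d);A.append(P);B.append(P@a)
    return np.linalg.lstsq(np.vstack(A),np.hstack(B),rcond=None)[0]
E
python3 - <<'E'
from h import *
t=cam("top");s=cam("scene")
print("hsv", [t["hsv"][int(120+y/3.8),int(150+x/3.8)].tolist() for x,y in((43,275),(62,355),(50,312),(190,310),(300,190),(380,65),(400,270),(99,67))])
print("top white z36");[print("  ",*b) for b in packs(t,36)]
print("scene white z36");[print("  ",*b) for b in packs(s,36)]
P=lambda x,y:np.array([150+(x+.5)/3.8-.5,120+(y+.5)/3.8-.5]); Q=lambda x,y:np.array([230+(x+.5)/5.4-.5,150+(y+.5)/5.4-.5])
for n,a,b in(("corner bl/L",(84,40),(620,170)),("br?",(490,28),(240,555)),("button",(134,178),(409,82)),("mark",(99,67),(571,152)),("bezel",(136,90),(511,160)),):
    print(n,np.round(tri(t,P(*a),s,Q(*b)),1),"top z40",np.round(ray(t,P(*a),40)[:2],1),"scene z40",np.round(ray(s,Q(*b),40)[:2],1))
for n,a,z in(("fl",(90,208),38),("fr",(498,197),38),("tray bl",(603,160),20),("br",(753,157),20),("fl",(618,408),20),("fr",(770,400),20),("ptr",(128,88),78),("ptr2",(136,115),78)): print(n,np.round(ray(t,P(*a),z)[:2],1))
m=mask(t,(110,10,60),(179,70,160)); print("grey");[print("  ",*b) for b in blobs(t,m,39,800)]
m=mask(t,(0,0,0),(179,255,45)); print("dark");[print("  ",*b) for b in blobs(t,m,38,60) if b[0][0]>500]
E
```

```text
hsv [[11, 191, 220], [11, 191, 220], [20, 41, 228], [20, 44, 226], [10, 19, 79], [65, 150, 129], [13, 153, 140], [62, 170, 180]]
top white z36
   [ 434.5 -112.1] [36.  54.1] -0.158 172.0 [278.4 207.2]
   [447.4 132.4] [34.6 51.4] 0.041 164.5 [200.3 201.8]
   [449.7  16.2] [35.9 54.1] 0.285 170.5 [237.6 201.8]
   [443.6 251. ] [35.6 54.5] 0.292 171.0 [162.8 202.5]
   [627.  -18.1] [35.5 56.5] 0.017 181.5 [249.6 147.7]
   [615.6 203.3] [35.5 83.1] 0.956 96.0 [180.6 150. ]
   [629.7 -82.4] [35.5 59.9] 0.013 175.0 [269.9 146.9]
   [656.5 175. ] [38.5 84. ] 0.98 67.0 [190.  137.1]
scene white z36
   [ 434.7 -117.5] [42.8 59.3] -0.139 177.5 [211.4 199.8]
   [454.6   3.3] [60.1 61.5] 0.372 213.0 [244.2 181.6]
   [453.7 119.9] [58.  68.9] 0.112 195.0 [268.9 162.1]
   [450.5 234.1] [57.5 69.3] -1.163 190.0 [291.6 144.1]
corner bl/L [680.4 234.1  33.2] top z40 [679.4 234. ] scene z40 [682.3 227.2]
br? [ 698.1 -112.8   29.5] top z40 [ 695.8 -110.8] scene z40 [ 701.  -119.1]
button [556.4 183.4  53.1] top z40 [559.9 186. ] scene z40 [549.4 192.5]
mark [654.4 218.7  40.9] top z40 [655.8 220.1] scene z40 [653.3 217.8]
bezel [634.3 186.3  43.9] top z40 [636.1 187.8] scene z40 [632.1 188.1]
fl [534. 222.]
fr [ 549.3 -118.7]
tray bl [ 587.  -208.7]
br [ 591.8 -336.1]
fl [ 376.3 -220.1]
fr [ 385.1 -345.9]
ptr [627.  188.4]
ptr2 [604.1 180.8]
grey
dark
   [556.1  50.2] [ 48.9 339.5] -1.554 78.5 [220.5 173.1]
   [612.8 108.3] [38.7 86.7] 0.033 293.5 [209.8 151.3]
   [617.1  44.2] [38.5 86.4] 0.03 286.0 [229.8 150.5]
   [639.4 189.6] [51.5 57.2] 0.042 159.5 [184.6 143.2]
   [860.9  59.1] [52.8 96.2] -1.554 428.0 [227.5  78.5]
   [1037.2 -541.1] [ 10.7 170.9] -0.358 94.5 [407.   32.3]
   [1036.8  517.4] [  8.8 170.2] 0.422 67.5 [93.4 27.8]
```

Measured: charger yaw ≈ 0.047. Bays 1–4 are at about (623,-82), (620,-18.5), (617.5,45) and (615,109), the dial at (634,186), and the mark angle ≈ 2.15. The tray centre is (485,-278) with yaw 0.05. Moving to the pack in bay 1.

Emit:
carry_out --motion '[[[0.581,0.523,-0.085],[0,0,-0.173]],[[0.581,0.523,-0.085],[0,0,-0.173]],[[0.581,0.523,-0.085],[0,0,-0.173]],[[0.581,0.523,-0.085],[0,0,-0.173]],[[0.581,0.523,-0.085],[0,0,-0.173]],[[0.581,0.523,-0.085],[0,0,-0.173]],[[0.581,0.523,-0.085],[0,0,-0.173]],[[0.581,0.523,-0.085],[0,0,-0.173]],[[0.581,0.523,-0.085],[0,0,-0.173]],[[0.581,0.523,-0.085],[0,0,-0.173]],[[0.581,0.523,-0.085],[0,0,-0.173]],[[0.581,0.523,-0.085],[0,0,-0.173]]]' --claw 0.56 --newtons 25

```text
time: 1.3
position: [525.7, -169.3, 153.9]
orientation: [0.0, 1.0, 0.024, 0.0]
ft_force: [0.4, -1.2, 0.9]
grip_width: 0.562
grasp_force: 0.0
```

Emit:
carry_out --motion '[[[0,0,0],[0,0,0]],[[0,0,0],[0,0,0]]]'

```text
time: 1.47
position: [525.1, -169.7, 153.5]
orientation: [-0.0, 1.0, 0.025, -0.0]
ft_force: [-0.8, -0.8, 0.3]
grip_width: 0.561
grasp_force: 0.0
```

Emit:
carry_out --motion '[[[0.123,0.109,-0.02],[0,0,0]],[[0.123,0.109,-0.02],[0,0,0]],[[0.123,0.109,-0.02],[0,0,0]],[[0.123,0.109,-0.02],[0,0,0]],[[0.123,0.109,-0.06],[0,0,0]],[[0.123,0.109,-0.1],[0,0,0]],[[0.123,0.109,-0.12],[0,0,0]],[[0.123,0.109,-0.13],[0,0,0]],[[0.123,0.109,-0.139],[0,0,0]],[[0.123,0.109,-0.139],[0,0,0]]]'

```text
time: 2.3
position: [622.5, -84.8, 42.6]
orientation: [-0.0, 1.0, 0.023, -0.0]
ft_force: [0.4, 0.4, -0.4]
grip_width: 0.56
grasp_force: 0.0
```

Emit:
carry_out --motion '[[[0,0,0],[0,0,0]],[[0,0,0],[0,0,0]],[[0,0,0],[0,0,0]],[[0,0,0],[0,0,0]],[[0,0,0],[0,0,0]]]' --claw 0.2

```text
time: 2.72
position: [623.1, -84.0, 43.4]
orientation: [0.0, 1.0, 0.024, 0.0]
ft_force: [-0.0, -0.6, 0.6]
grip_width: 0.213
grasp_force: 0.0
```

Run:
```python
from h import *
s=bot.get_state();print(s['time'],s['position'],s['ft_force'],s['grip_width'],s['grasp_force'],s['joint_positions'])
c=cam("scene");cv2.imwrite("pics/s1.png",cv2.resize(c["img"][130:270,200:380,::-1],None,fx=4,fy=4,interpolation=cv2.INTER_CUBIC))
```

```text
2.7167 [623.06800448 -84.00150041  43.39354086] [-0.04755758 -0.57231599  0.58465068] 0.2133038156072337 0.0 [-3.20063924e-01  6.96204201e-01  1.34726461e+00 -5.41355981e-06
  1.09732322e+00  1.20333724e+00]
```

View pics/s1.png

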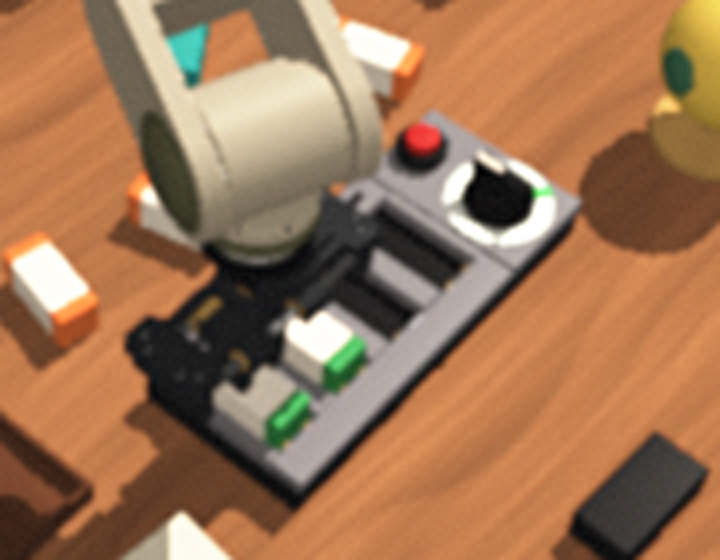

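The picture shows the gripper over the bay 1 pack, but the reading of 0.213 is narrower than a pack. Letting it settle to see.

Emit:
carry_out --motion '[[[0,0,0],[0,0,0]],[[0,0,0],[0,0,0]],[[0,0,0],[0,0,0]],[[0,0,0],[0,0,0]]]' --claw 0.2

```text
time: 3.1
position: [622.9, -84.0, 42.9]
orientation: [-0.0, 1.0, 0.024, -0.0]
ft_force: [0.2, 0.3, 0.2]
grip_width: 0.203
grasp_force: 0.0
```

Run:
```python
from h import *
for n,(a,b,e,f) in(("top",(100,240,170,350)),("scene",(170,250,220,320))):
    c=cam(n);i=c["img"][a:b,e:f,::-1].copy();cv2.imwrite(f"pics/g_{n}.png",cv2.resize(i,(390,int(390*i.shape[0]/i.shape[1])),interpolation=cv2.INTER_CUBIC))
a,b=[cv2.imread(f"pics/g_{n}.png") for n in("top","scene")];h=max(a.shape[0],b.shape[0]);z=np.zeros((h,780,3),np.uint8);z[:a.shape[0],:390]=a;z[:b.shape[0],390:]=b;cv2.imwrite("pics/g1.png",z)
```

```text
(no output)
```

View pics/g1.png

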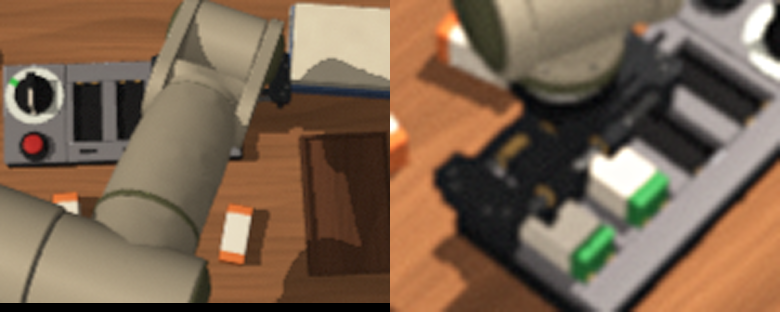

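The two crops show the gripper over bay 1 with the pack unmoved; the fingers themselves are hidden. I'll check the tip height when open using the first scene picture, where the tips are at (20,290) and (60,250).

Run:
```python
from h import *
print(bot.hold_point_z,[a for a in dir(bot) if a[0]!='_'])
c=cam("scene")
yaw=.307; ty=np.array([np.sin(yaw),-np.cos(yaw),0]);T=np.array([158.5,-500.4,207.3])
for dz in(0,10,20,30,45,64):
    print(dz,[np.round(proj(c,T+s*ty+[0,0,dz])*1.5625).tolist() for s in(-60,-44,44,60)])
# TCP now in g1 right crop coordinates
yaw=.048; ty=np.array([np.sin(yaw),-np.cos(yaw),0]);T=np.array([623,-84,43])
for dz in(0,17,40,64): print(dz,[np.round((proj(c,T+s*ty+[0,0,dz])-[220,170])*3.9+[390,0]).tolist() for s in(-94,-27,-9,9,27,94)])
i=cv2.imread("pics/scene0.png")[170:320,0:130];cv2.imwrite("pics/tips.png",cv2.resize(i,None,fx=4,fy=4,interpolation=cv2.INTER_CUBIC))
```

```text
18.700000000000003 ['PlanningError', 'close_job', 'get_state', 'hold_point_z', 'read_camera']
0 [[73.0, 264.0], [66.0, 270.0], [28.0, 305.0], [20.0, 312.0]]
10 [[70.0, 260.0], [64.0, 266.0], [25.0, 302.0], [18.0, 308.0]]
20 [[68.0, 256.0], [61.0, 262.0], [23.0, 298.0], [15.0, 305.0]]
30 [[66.0, 252.0], [59.0, 258.0], [20.0, 294.0], [12.0, 301.0]]
45 [[62.0, 246.0], [56.0, 252.0], [16.0, 288.0], [8.0, 295.0]]
64 [[58.0, 239.0], [51.0, 245.0], [10.0, 281.0], [3.0, 288.0]]
0 [[637.0, 150.0], [580.0, 203.0], [565.0, 218.0], [549.0, 233.0], [533.0, 248.0], [471.0, 307.0]]
17 [[638.0, 137.0], [581.0, 191.0], [565.0, 205.0], [549.0, 221.0], [533.0, 236.0], [470.0, 295.0]]
40 [[640.0, 119.0], [582.0, 173.0], [566.0, 188.0], [550.0, 203.0], [533.0, 219.0], [470.0, 278.0]]
64 [[642.0, 99.0], [583.0, 154.0], [567.0, 169.0], [550.0, 184.0], [533.0, 200.0], [469.0, 259.0]]
```

View pics/tips.png

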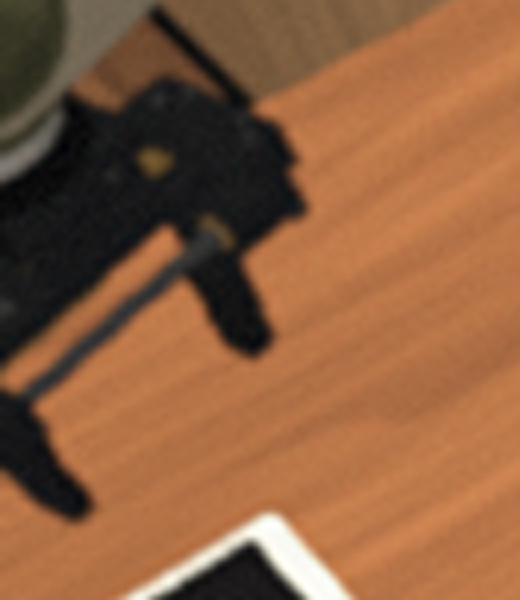

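The open tips sit at about (62,257) and (19,299), which puts them roughly 20 mm above the TCP. So the fingers closed above the pack. I'll open, lower 12 mm and close again.

Emit:
carry_out --motion '[[[0,0,0],[0,0,0]],[[0,0,0],[0,0,0]],[[0,0,0],[0,0,0]],[[0,0,0],[0,0,0]],[[0,0,0],[0,0,0]],[[0,0.001,-0.005],[0,0,0]],[[0,0.001,-0.01],[0,0,0]],[[0,0.001,-0.015],[0,0,0]],[[0,0.001,-0.015],[0,0,0]]]' --claw 0.56

```text
time: 4.0
position: [622.3, -83.0, 29.7]
orientation: [-0.0, 1.0, 0.024, -0.001]
ft_force: [0.2, -0.3, 0.4]
grip_width: 0.563
grasp_force: 0.0
```

Emit:
carry_out --motion '[[[0,0,0],[0,0,0]],[[0,0,0],[0,0,0]],[[0,0,0],[0,0,0]],[[0,0,0],[0,0,0]],[[0,0,0],[0,0,0]]]' --claw 0.28

```text
time: 4.42
position: [623.0, -83.2, 31.1]
orientation: [0.0, 1.0, 0.024, 0.0]
ft_force: [-0.0, -0.0, 0.4]
grip_width: 0.283
grasp_force: 0.0
```

Emit:
carry_out --motion '[[[0,0,0],[0,0,0]],[[0,0,0],[0,0,0]],[[0,0,0],[0,0,0]],[[0,0,0],[0,0,0]],[[0,0,-0.004],[0,0,0]],[[0,0,-0.008],[0,0,0]],[[0,0,-0.012],[0,0,0]],[[0,0,-0.014],[0,0,0]],[[0,0,-0.014],[0,0,0]]]' --claw 0.56

```text
time: 5.17
position: [622.5, -83.1, 19.1]
orientation: [-0.0, 1.0, 0.024, -0.0]
ft_force: [-0.2, 0.5, 0.8]
grip_width: 0.564
grasp_force: 0.0
```

Emit:
carry_out --motion '[[[0,0,0],[0,0,0]],[[0,0,0],[0,0,0]],[[0,0,0],[0,0,0]],[[0,0,0],[0,0,0]],[[0,0,0],[0,0,0]]]' --claw 0.28

```text
time: 5.58
position: [623.0, -83.2, 19.8]
orientation: [0.0, 1.0, 0.024, 0.0]
ft_force: [0.5, -1.1, 0.5]
grip_width: 0.405
grasp_force: 25.0
```

Contact now at TCP z ≈ 20 (width 0.405, 25 N), so the fingertips really sit about 30 mm above the reported TCP. I'll regrip 6 mm deeper.

Emit:
carry_out --motion '[[[0,0,0],[0,0,0]],[[0,0,0],[0,0,0]],[[0,0,0],[0,0,0]],[[0,0,-0.004],[0,0,0]],[[0,0,-0.008],[0,0,0]],[[0,0,-0.008],[0,0,0]],[[0,0,-0.008],[0,0,0]]]' --claw 0.54

```text
time: 6.17
position: [622.7, -83.1, 12.9]
orientation: [-0.0, 1.0, 0.024, -0.0]
ft_force: [0.5, -1.3, -0.5]
grip_width: 0.543
grasp_force: 0.0
```

Emit:
carry_out --motion '[[[0,0,0],[0,0,0]],[[0,0,0],[0,0,0]],[[0,0,0],[0,0,0]],[[0,0,0],[0,0,0]]]' --claw 0.28 --newtons 30

```text
time: 6.5
position: [622.9, -83.2, 13.4]
orientation: [0.0, 1.0, 0.024, 0.0]
ft_force: [-0.0, -0.2, -0.1]
grip_width: 0.405
grasp_force: 30.0
```

Emit:
carry_out --motion '[[[0,0,0.02],[0,0,0]],[[0,0,0.04],[0,0,0]],[[0,0,0.08],[0,0,0]],[[0,0,0.12],[0,0,0]],[[0,0,0.15],[0,0,0]],[[0,0,0.15],[0,0,0]]]'

```text
time: 7.0
position: [624.9, -83.8, 138.7]
orientation: [0.001, 1.0, 0.024, 0.004]
ft_force: [0.2, -0.5, -0.8]
grip_width: 0.405
grasp_force: 30.0
```

Run:
```python
from h import *
s=bot.get_state();print(s['time'],s['position'],s['ft_force'],s['grip_width'],s['grasp_force'])
c=cam("scene");cv2.imwrite("pics/s2.png",cv2.resize(c["img"][90:270,170:380,::-1],None,fx=3.3,fy=3.3,interpolation=cv2.INTER_CUBIC))
```

```text
7.0 [624.90741399 -83.75847213 138.67506116] [ 0.15129807 -0.46592081 -0.8305095 ] 0.40522693107046615 29.993939995765686
```

View pics/s2.png

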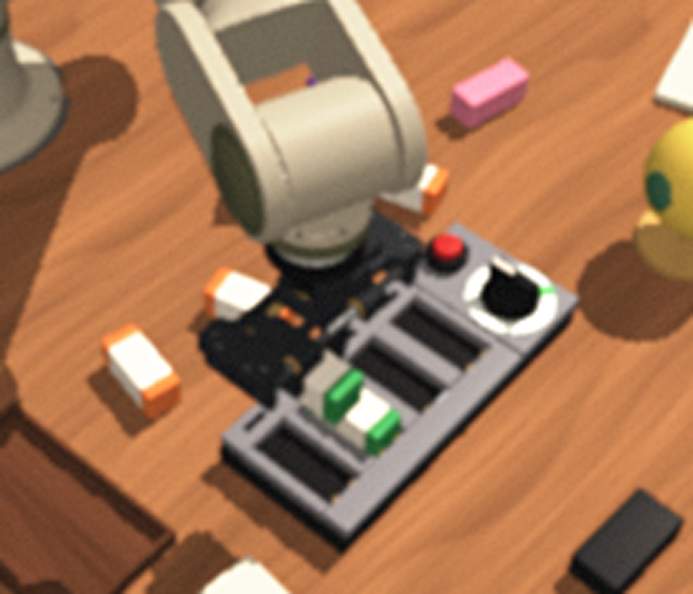

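Pack 1 is in the hand and bay 1 is empty. Carrying it to the tray.

Emit:
carry_out --motion '[[[-0.01,-0.05,0],[0,0,0.08]],[[-0.03,-0.1,0],[0,0,0.17]],[[-0.116,-0.241,0],[0,0,0.25]],[[-0.116,-0.241,0],[0,0,0.34]],[[-0.116,-0.241,0],[0,0,0.42]],[[-0.116,-0.241,0],[0,0,0.5]],[[-0.116,-0.241,0],[0,0,0.6]],[[-0.116,-0.241,0],[0,0,0.7]],[[-0.116,-0.241,0],[0,0,0.8]],[[-0.116,-0.241,0],[0,0,0.9]],[[-0.116,-0.241,0],[0,0,0.95]],[[-0.116,-0.241,0],[0,0,0.95]]]'

```text
time: 8.05
position: [529.2, -275.4, 131.0]
orientation: [-0.002, 0.739, 0.674, -0.0]
ft_force: [0.4, 0.4, -1.8]
grip_width: 0.404
grasp_force: 30.0
```

Emit:
carry_out --motion '[[[0,0,-0.03],[0,0,0.05]],[[0,0,-0.07],[0,0,0.097]],[[0,0,-0.1],[0,0,0.097]],[[0,0,-0.12],[0,0,0.097]],[[0,0,-0.13],[0,0,0.097]],[[0,0,-0.13],[0,0,0.097]]]'

```text
time: 8.55
position: [528.6, -274.9, 26.3]
orientation: [-0.003, 0.69, 0.723, -0.0]
ft_force: [0.5, 0.7, -1.4]
grip_width: 0.408
grasp_force: 30.0
```

Run:
```python
from h import *
s=bot.get_state();print(s['time'],s['position'],s['orientation'],s['grip_width'],s['grasp_force'])
for n in("top","scene"):
    c=cam(n);print(n);[print("  ",*b) for b in packs(c,36)]
```

```text
8.55 [ 528.6261374  -274.89151738   26.30564168] [-2.71788528e-03  6.90322223e-01  7.23496913e-01 -2.40965581e-04] 0.40814361473395194 29.99396502971649
top
   [443.6 251. ] [35.6 54.5] 0.292 170.0 [162.9 202.5]
   [ 576.4 -222.1] [19.3 79.3] -0.719 96.5 [313.4 163.2]
   [ 604.3 -334.5] [60.  97.1] 0.894 436.0 [349.3 155.7]
   [627.  -18.1] [35.5 56.5] 0.017 181.5 [249.6 147.7]
   [615.6 203.2] [37.3 83.9] 0.981 104.5 [180.5 149.9]
   [655.9 174.4] [39.1 85.3] 0.97 72.0 [190.2 137.2]
scene
   [ 516.7 -286.3] [18.4 55.9] -0.096 71.5 [185.9 249.6]
   [ 435.3 -118.3] [44.3 55.7] -0.086 136.5 [212.8 200.3]
   [454.6   3.3] [60.1 61.5] 0.372 213.0 [244.2 181.6]
   [453.7 119.9] [58.  68.9] 0.112 195.0 [268.9 162.1]
   [449.7 233.7] [59.1 69.3] -1.163 191.0 [291.6 144.1]
```

Emit:
carry_out --motion '[[[0,0,-0.012],[0,0,0]],[[0,0,-0.02],[0,0,0]],[[0,0,-0.027],[0,0,0]],[[0,0,-0.032],[0,0,0]],[[0,0,-0.034],[0,0,0]],[[0,0,-0.034],[0,0,0]]]'

```text
time: 9.15
position: [529.9, -275.9, 1.7]
orientation: [-0.0, 0.69, 0.724, -0.0]
ft_force: [-0.0, 0.2, -2.0]
grip_width: 0.407
grasp_force: 30.0
```

Emit:
carry_out --motion '[[[0,0,-0.002],[0,0,0]],[[0,0,-0.003],[0,0,0]],[[0,0,-0.003],[0,0,0]]]'

```text
time: 9.4
position: [530.1, -276.0, -0.3]
orientation: [0.0, 0.69, 0.724, 0.0]
ft_force: [0.4, -0.0, -2.1]
grip_width: 0.403
grasp_force: 30.0
```

Emit:
carry_out --motion '[[[0,0,-0.002],[0,0,0]],[[0,0,-0.004],[0,0,0]],[[0,0,-0.005],[0,0,0]],[[0,0,-0.005],[0,0,0]]]'

```text
time: 9.73
position: [530.0, -275.9, -4.5]
orientation: [-0.0, 0.69, 0.724, -0.0]
ft_force: [-0.2, -0.2, -0.7]
grip_width: 0.404
grasp_force: 30.0
```

Emit:
carry_out --motion '[[[0,0,0],[0,0,0]],[[0,0,0],[0,0,0]],[[0,0,0],[0,0,0]],[[0,0,0.02],[0,0,0]],[[0,0,0.06],[0,0,0]],[[0,0,0.11],[0,0,0]],[[0,0,0.16],[0,0,0]],[[0,0,0.16],[0,0,0]]]' --claw 0.54

```text
time: 10.4
position: [532.8, -278.0, 131.9]
orientation: [0.007, 0.69, 0.724, 0.001]
ft_force: [0.6, -1.1, 1.0]
grip_width: 0.54
grasp_force: 0.0
```

Emit:
carry_out --motion '[[[0.113,0.321,0],[0,0,-0.95]],[[0.113,0.321,0],[0,0,-0.95]],[[0.113,0.321,0],[0,0,-0.95]],[[0.113,0.321,0],[0,0,-0.95]],[[0.113,0.321,0],[0,0,-0.95]],[[0.113,0.321,0],[0,0,-0.95]],[[0.113,0.321,0],[0,0,-0.95]],[[0.113,0.321,0],[0,0,-0.95]],[[0.113,0.321,0],[0,0,-0.95]],[[0.113,0.321,0],[0,0,-0.95]],[[0.113,0.321,0],[0,0,-0.95]],[[0.113,0.321,0],[0,0,-0.95]]]'

```text
time: 11.4
position: [620.5, -19.1, 123.6]
orientation: [0.0, 0.996, 0.093, 0.0]
ft_force: [-0.1, -0.5, 0.5]
grip_width: 0.541
grasp_force: 0.0
```

Emit:
carry_out --motion '[[[0,0,0],[0,0,-0.097]],[[0,0,-0.04],[0,0,-0.097]],[[0,0,-0.08],[0,0,-0.097]],[[0,0,-0.11],[0,0,-0.097]],[[0,0,-0.11],[0,0,-0.097]],[[0,0,-0.11],[0,0,-0.097]]]'

```text
time: 11.9
position: [620.2, -19.1, 35.5]
orientation: [-0.0, 1.0, 0.024, -0.001]
ft_force: [0.9, 0.1, 0.9]
grip_width: 0.54
grasp_force: 0.0
```

Emit:
carry_out --motion '[[[0,0,-0.01],[0,0,0]],[[0,0,-0.02],[0,0,0]],[[0,0,-0.0275],[0,0,0]],[[0,0,-0.0275],[0,0,0]]]'

```text
time: 12.23
position: [620.0, -19.1, 12.8]
orientation: [-0.0, 1.0, 0.024, -0.001]
ft_force: [0.5, -0.1, -0.7]
grip_width: 0.543
grasp_force: 0.0
```

Emit:
carry_out --motion '[[[0,0,0],[0,0,0]],[[0,0,0],[0,0,0]],[[0,0,0],[0,0,0]],[[0,0,0],[0,0,0]],[[0,0,0.02],[0,0,0]],[[0,0,0.04],[0,0,0]],[[0,0,0.08],[0,0,0]],[[0,0,0.12],[0,0,0]],[[0,0,0.14],[0,0,0]],[[0,0,0.14],[0,0,0]]]' --claw 0.28

```text
time: 13.07
position: [622.1, -19.4, 129.8]
orientation: [0.001, 1.0, 0.024, 0.003]
ft_force: [-0.2, -0.0, -1.2]
grip_width: 0.405
grasp_force: 30.0
```

Emit:
carry_out --motion '[[[-0.225,-0.326,0],[0,0,0.08]],[[-0.225,-0.326,0],[0,0,0.17]],[[-0.225,-0.326,0],[0,0,0.25]],[[-0.225,-0.326,0],[0,0,0.34]],[[-0.225,-0.326,0],[0,0,0.42]],[[-0.225,-0.326,0],[0,0,0.5]],[[-0.225,-0.326,0],[0,0,0.6]],[[-0.225,-0.326,0],[0,0,0.7]],[[-0.225,-0.326,0],[0,0,0.8]],[[-0.225,-0.326,0],[0,0,0.9]],[[-0.225,-0.326,0],[0,0,0.95]],[[-0.225,-0.326,0],[0,0,0.95]]]'

```text
time: 14.07
position: [439.6, -279.7, 124.1]
orientation: [-0.001, 0.743, 0.669, -0.0]
ft_force: [0.4, -0.6, -2.8]
grip_width: 0.402
grasp_force: 3.0
```

Emit:
carry_out --motion '[[[0,0,-0.03],[0,0,0.05]],[[0,0,-0.07],[0,0,0.097]],[[0,0,-0.1],[0,0,0.097]],[[0,0,-0.13],[0,0,0.097]],[[0,0,-0.145],[0,0,0.097]],[[0,0,-0.152],[0,0,0.097]],[[0,0,-0.158],[0,0,0.097]],[[0,0,-0.158],[0,0,0.097]]]'

```text
time: 14.73
position: [440.1, -279.6, -1.5]
orientation: [-0.001, 0.694, 0.72, 0.0]
ft_force: [-1.0, -0.8, -1.7]
grip_width: 0.403
grasp_force: 30.0
```

The grip slackened briefly but the pack is still held. Lowering gently.

Emit:
carry_out --motion '[[[0,0,-0.002],[0,0,0]],[[0,0,-0.003],[0,0,0]],[[0,0,-0.004],[0,0,0]],[[0,0,-0.004],[0,0,0]]]'

```text
time: 15.07
position: [440.6, -280.1, -3.6]
orientation: [0.0, 0.694, 0.72, -0.0]
ft_force: [-0.1, -0.4, -1.0]
grip_width: 0.406
grasp_force: 30.0
```

Emit:
carry_out --motion '[[[0,0,0],[0,0,0]],[[0,0,0],[0,0,0]],[[0,0,0],[0,0,0]],[[0,0,0.02],[0,0,0]],[[0,0,0.06],[0,0,0]],[[0,0,0.11],[0,0,0]],[[0,0,0.16],[0,0,0]],[[0,0,0.16],[0,0,0]],[[0,0,0.16],[0,0,0]]]' --claw 0.56

```text
time: 15.82
position: [441.2, -280.7, 126.0]
orientation: [0.002, 0.694, 0.72, -0.0]
ft_force: [0.3, -0.8, -0.6]
grip_width: 0.558
grasp_force: 0.0
```

Run:
```python
from h import *
s=bot.get_state();print(s['time'],s['position'],s['orientation'],s['grip_width'],s['grasp_force'])
for n in("top","scene"):
    c=cam(n);print(n);[print("  ",*b) for b in packs(c,36)]
a=c["img"][90:270,120:330,::-1]; cv2.imwrite("pics/s3.png",cv2.resize(a,None,fx=3.3,fy=3.3,interpolation=cv2.INTER_CUBIC))
```

```text
15.8167 [ 441.19609797 -280.65911503  126.00390444] [ 2.28799582e-03  6.94108168e-01  7.19867079e-01 -6.75315847e-05] 0.557722862811912 0.0
top
   [ 389.4 -343.4] [19.5 60.6] -0.787 96.0 [353.1 223.1]
   [ 434.5 -112.1] [36.  54.1] -0.158 172.0 [278.4 207.2]
   [449.6  16.2] [35.9 54.3] 0.285 171.5 [237.6 201.8]
   [456.8 134.3] [31.5 37.7] 0.041 93.5 [199.6 198.4]
   [443.6 251. ] [35.6 54.5] 0.292 170.0 [162.9 202.5]
   [ 500.8 -240.7] [ 34.3 109. ] -0.551 160.0 [319.  186.1]
   [ 513.  -362.6] [ 71.7 107.1] 0.775 649.0 [358.5 183.7]
   [615.8 202.7] [36.4 83.2] 0.981 99.5 [180.8 150. ]
   [656.5 175. ] [38.6 84. ] 0.98 68.5 [190.1 137. ]
scene
   [ 535.  -276.3] [53.9 59.6] 1.56 293.5 [192.3 251.6]
   [ 445.6 -281.7] [53.3 60.4] -1.554 278.5 [171.2 233.8]
   [ 434.  -118.4] [44.6 58.3] -0.086 183.5 [211.3 199.8]
   [454.6   3.3] [60.1 61.5] 0.372 213.0 [244.2 181.6]
   [453.7 119.9] [58.  68.9] 0.112 195.0 [268.9 162.1]
   [449.7 233.7] [59.1 69.3] -1.163 190.5 [291.8 144. ]
```

View pics/s3.png

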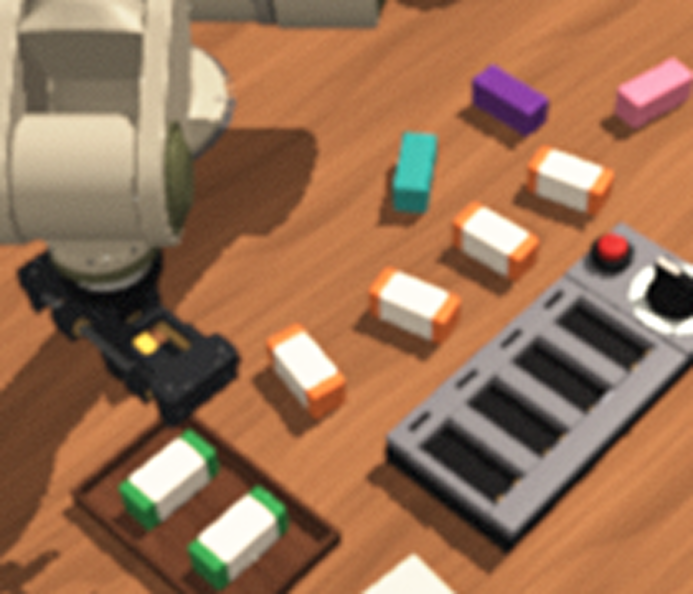

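Both charged packs lie in the tray: crop (170,478) and (240,535). The four flats at (305,370), (415,303), (495,240) and (570,180) have not moved, and the bays are empty. Now flat pack 1.

Emit:
carry_out --motion '[[[-0.008,0.21,0],[0,0,-0.9]],[[-0.008,0.21,0],[0,0,-0.9]],[[-0.008,0.21,0],[0,0,-0.9]],[[-0.008,0.21,0],[0,0,-0.9]],[[-0.008,0.21,0],[0,0,-0.9]],[[-0.008,0.21,0],[0,0,-0.9]],[[-0.008,0.21,0],[0,0,-0.9]],[[-0.008,0.21,0],[0,0,-0.9]],[[-0.008,0.21,0],[0,0,-0.9]],[[-0.008,0.21,0],[0,0,-0.9]],[[-0.008,0.21,0],[0,0,-0.9]],[[-0.008,0.21,0],[0,0,-0.9]]]'

```text
time: 16.92
position: [433.4, -111.6, 122.7]
orientation: [-0.001, 0.992, 0.126, -0.001]
ft_force: [-1.0, -0.8, -0.5]
grip_width: 0.564
grasp_force: 0.0
```

Emit:
carry_out --motion '[[[0,0,0],[0,0,-0.277]],[[0,0,0],[0,0,-0.277]],[[0,0,-0.03],[0,0,-0.277]],[[0,0,-0.07],[0,0,-0.277]],[[0,0,-0.11],[0,0,-0.277]],[[0,0,-0.13],[0,0,-0.277]],[[0,0,-0.15],[0,0,-0.277]],[[0,0,-0.15],[0,0,-0.277]]]'

```text
time: 17.58
position: [431.9, -110.8, 0.9]
orientation: [-0.001, 0.997, -0.077, -0.003]
ft_force: [-0.0, 0.5, 0.2]
grip_width: 0.557
grasp_force: 0.0
```

Emit:
carry_out --motion '[[[0,0,-0.008],[0,0,0]],[[0,0,-0.016],[0,0,0]],[[0,0,-0.017],[0,0,0]],[[0,0,-0.017],[0,0,0]]]'

```text
time: 17.92
position: [434.1, -112.0, -9.4]
orientation: [0.0, 0.997, -0.079, 0.0]
ft_force: [-0.1, -0.3, 0.8]
grip_width: 0.557
grasp_force: 0.0
```

Emit:
carry_out --motion '[[[0,0,0],[0,0,0]],[[0,0,0],[0,0,0]],[[0,0,0],[0,0,0]],[[0,0,0],[0,0,0]],[[0,0,0],[0,0,0]]]' --claw 0.28

```text
time: 18.33
position: [434.4, -112.2, -9.0]
orientation: [0.0, 0.997, -0.079, 0.0]
ft_force: [-0.4, -0.4, 5.4]
grip_width: 0.402
grasp_force: 30.0
```

Emit:
carry_out --motion '[[[0,0,0.02],[0,0,0]],[[0,0,0.06],[0,0,0]],[[0,0,0.0925],[0,0,0]],[[0.05,0.008,0.0925],[0,0,0.07]],[[0.1,0.016,0.0925],[0,0,0.137]],[[0.15,0.024,0.0925],[0,0,0.137]],[[0.2,0.032,0.0925],[0,0,0.137]],[[0.225,0.036,0.0925],[0,0,0.137]],[[0.236,0.0365,0.0925],[0,0,0.137]],[[0.236,0.0365,0.0925],[0,0,0.137]],[[0.236,0.0365,0.0925],[0,0,0.137]],[[0.236,0.0365,0.0925],[0,0,0.137]]]'

```text
time: 19.33
position: [621.9, -82.8, 64.2]
orientation: [-0.0, 1.0, 0.023, -0.001]
ft_force: [-0.2, 0.3, -1.2]
grip_width: 0.402
grasp_force: 30.0
```

Run:
```python
from h import *
s=bot.get_state();print(s['time'],s['position'],s['orientation'],s['grip_width'],s['grasp_force'])
c=cam("scene")
a=c["img"][170:270,220:320,::-1]; cv2.imwrite("pics/s4.png",cv2.resize(a,None,fx=6,fy=6,interpolation=cv2.INTER_CUBIC))
# orange caps, bright saturated
m=mask(c,(8,170,190),(14,255,255));[print("  ",*b) for b in blobs(c,m,92,8) if b[0][0]>500 and b[0][0]<700]
```

```text
19.3333 [621.88289024 -82.78584002  64.16653903] [-2.08446177e-04  9.99725175e-01  2.34334116e-02 -6.38079441e-04] 0.40170474890767466 29.99793916940689
   [651.5 -74.5] [12.8 38.2] -1.5 40.5 [272.7 222.4]
   [515.3 212.9] [10.8 37.2] -1.316 9.5 [302.8 145.4]
```

View pics/s4.png

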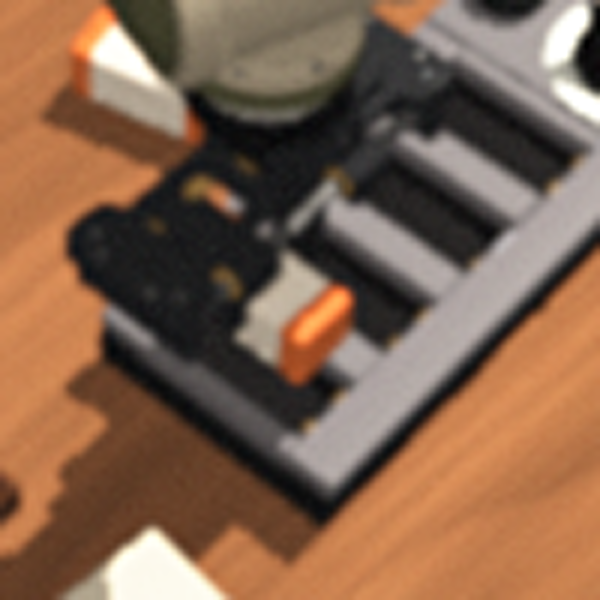

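The pack hangs level over bay 1, with its far cap at crop (318,335). Inserting.

Emit:
carry_out --motion '[[[0,0,-0.02],[0,0,0]],[[0,0,-0.03],[0,0,0]],[[0,0,-0.036],[0,0,0]],[[0,0,-0.042],[0,0,0]],[[0,0,-0.048],[0,0,0]],[[0,0,-0.054],[0,0,0]],[[0,0,-0.054],[0,0,0]]]'

```text
time: 19.97
position: [622.4, -82.7, 20.4]
orientation: [-0.0, 1.0, 0.024, -0.001]
ft_force: [-0.4, 0.5, -0.8]
grip_width: 0.406
grasp_force: 30.0
```

Emit:
carry_out --motion '[[[0,0,-0.003],[0,0,0]],[[0,0,-0.006],[0,0,0]],[[0,0,-0.006],[0,0,0]]]'

```text
time: 20.22
position: [622.7, -82.7, 16.2]
orientation: [-0.0, 1.0, 0.024, -0.0]
ft_force: [-0.0, 0.6, -1.6]
grip_width: 0.405
grasp_force: 30.0
```

Emit:
carry_out --motion '[[[0,0,0],[0,0,0]],[[0,0,0],[0,0,0]],[[0,0,0],[0,0,0]],[[0,0,0.02],[0,0,0]],[[0,0,0.06],[0,0,0]],[[0,0,0.11],[0,0,0]],[[-0.216,0.124,0.11],[0,0,0.159]],[[-0.216,0.124,0.11],[0,0,0.159]],[[-0.216,0.124,0.11],[0,0,0.159]],[[-0.216,0.124,0.11],[0,0,0.159]],[[-0.216,0.124,0.11],[0,0,0.159]],[[-0.216,0.124,0.11],[0,0,0.159]]]' --claw 0.55

```text
time: 21.22
position: [445.6, 19.0, 104.6]
orientation: [-0.001, 0.99, 0.143, -0.001]
ft_force: [0.2, -0.8, 0.2]
grip_width: 0.55
grasp_force: 0.0
```

Run:
```python
from h import *
s=bot.get_state();print(s['time'],s['position'],s['orientation'],s['grip_width'],s['grasp_force'])
for n,z in(("scene",36),("top",36)):
    c=cam(n);print(n);[print("  ",*b) for b in packs(c,z)]
```

```text
21.2167 [445.56339802  19.02825622 104.55605149] [-6.26120833e-04  9.89661701e-01  1.43414839e-01 -1.22868683e-03] 0.5501165335611115 0.0
scene
   [ 534.2 -277.2] [55.7 60.6] 1.538 298.0 [192.3 251.8]
   [ 446.6 -283.9] [51.  61.2] -1.531 251.0 [171.4 234.4]
   [454.6   3.3] [60.1 61.5] 0.372 213.0 [244.2 181.6]
   [453.6 119.9] [58.8 68.1] 0.127 196.0 [268.9 162.1]
   [449.7 233.7] [59.1 69.3] -1.163 192.0 [291.6 144.1]
top
   [322.  153.5] [ 52.  188.7] -0.35 582.5 [190.5 243.1]
   [461.4  97.1] [34.3 47.9] -1.41 84.0 [211.4 199.3]
   [443.6 251. ] [35.6 54.5] 0.292 170.0 [162.9 202.5]
   [ 532.9 -276.8] [35.6 59.5] -1.554 178.0 [330.5 177.9]
   [469.2 -10.3] [ 29.  164.7] -0.223 249.0 [247.1 196.5]
   [520.3  41.5] [ 79.4 104.8] 1.367 638.5 [232.4 178.5]
   [490.3 131.5] [ 27.5 187.1] -0.269 268.5 [202.2 188.4]
   [629.7 -82.4] [35.4 53.3] 0.013 174.5 [269.4 147.2]
   [615.6 202.4] [38.2 84.7] 1.005 106.0 [180.8 150. ]
   [655.3 174.3] [40.1 85.3] 0.946 72.5 [190.3 137.4]
```

Flat 1 is seated in bay 1 and flat 2 has not moved. Descending on it.

Emit:
carry_out --motion '[[[0,0,-0.02],[0,0,0]],[[0,0,-0.06],[0,0,0]],[[0,0,-0.1],[0,0,0]],[[0,0,-0.12],[0,0,0]],[[0,0,-0.135],[0,0,0]],[[0,0,-0.14],[0,0,0]],[[0,0,-0.14],[0,0,0]]]'

```text
time: 21.9
position: [450.6, 15.9, -8.2]
orientation: [-0.0, 0.99, 0.142, -0.0]
ft_force: [0.7, 0.9, -0.5]
grip_width: 0.55
grasp_force: 0.0
```

Emit:
carry_out --motion '[[[0,0,0],[0,0,0]],[[0,0,0],[0,0,0]],[[0,0,0],[0,0,0]],[[0,0,0],[0,0,0]],[[0,0,0],[0,0,0]]]' --claw 0.28

```text
time: 22.32
position: [451.0, 16.1, -6.7]
orientation: [0.0, 0.99, 0.142, 0.001]
ft_force: [1.9, -0.8, 5.5]
grip_width: 0.407
grasp_force: 30.0
```

Emit:
carry_out --motion '[[[0,0,0.02],[0,0,0]],[[0,0,0.06],[0,0,0]],[[0,0,0.0925],[0,0,0]],[[0.05,-0.01,0.0925],[0,0,-0.08]],[[0.1,-0.02,0.0925],[0,0,-0.159]],[[0.15,-0.03,0.0925],[0,0,-0.159]],[[0.19,-0.04,0.0925],[0,0,-0.159]],[[0.212,-0.044,0.0925],[0,0,-0.159]],[[0.212,-0.044,0.0925],[0,0,-0.159]],[[0.212,-0.044,0.0925],[0,0,-0.159]],[[0.212,-0.044,0.0925],[0,0,-0.159]],[[0.212,-0.044,0.0925],[0,0,-0.159]]]'

```text
time: 23.32
position: [618.7, -18.4, 66.5]
orientation: [-0.0, 1.0, 0.024, -0.001]
ft_force: [0.7, 0.2, -1.1]
grip_width: 0.408
grasp_force: 30.0
```

Emit:
carry_out --motion '[[[0,0,-0.02],[0,0,0]],[[0,0,-0.03],[0,0,0]],[[0,0,-0.036],[0,0,0]],[[0,0,-0.042],[0,0,0]],[[0,0,-0.048],[0,0,0]],[[0,0,-0.054],[0,0,0]],[[0,0,-0.054],[0,0,0]]]'

```text
time: 23.9
position: [619.2, -18.7, 22.4]
orientation: [-0.0, 1.0, 0.024, -0.001]
ft_force: [-0.2, 0.8, -1.3]
grip_width: 0.405
grasp_force: 30.0
```

Emit:
carry_out --motion '[[[0,0,-0.003],[0,0,0]],[[0,0,-0.006],[0,0,0]],[[0,0,-0.006],[0,0,0]]]'

```text
time: 24.15
position: [619.5, -18.8, 18.2]
orientation: [-0.0, 1.0, 0.024, -0.0]
ft_force: [0.7, -0.2, -2.3]
grip_width: 0.406
grasp_force: 30.0
```

Emit:
carry_out --motion '[[[0,0,0],[0,0,0]],[[0,0,0],[0,0,0]],[[0,0,0],[0,0,0]],[[0,0,0.02],[0,0,0]],[[0,0,0.06],[0,0,0]],[[0,0,0.11],[0,0,0]],[[-0.215,0.189,0.11],[0,0,0]],[[-0.215,0.189,0.11],[0,0,0]],[[-0.215,0.189,0.11],[0,0,0]],[[-0.215,0.189,0.11],[0,0,0]],[[-0.215,0.189,0.11],[0,0,0]],[[-0.215,0.189,0.11],[0,0,0]]]' --claw 0.55

```text
time: 25.15
position: [444.5, 134.6, 106.8]
orientation: [-0.0, 1.0, 0.024, -0.0]
ft_force: [0.0, 0.1, 0.3]
grip_width: 0.547
grasp_force: 0.0
```

Run:
```python
from h import *
s=bot.get_state();print(s['time'],s['position'],s['orientation'],s['grip_width'],s['grasp_force'])
for n,z in(("scene",36),("top",36)):
    c=cam(n);print(n);[print("  ",*b) for b in packs(c,z)]
```

```text
25.15 [444.45333117 134.59908989 106.76490856] [-2.04605657e-04  9.99701244e-01  2.44389670e-02 -3.41959116e-04] 0.547075375210569 0.0
scene
   [ 534.2 -277.2] [55.7 60.6] 1.538 297.0 [192.3 251.8]
   [ 445.  -281.7] [54.5 60.4] -1.554 284.5 [171.2 233.7]
   [614.5 -78.3] [53.1 65.9] 0.054 272.0 [261.9 226.6]
   [453.6 119.9] [58.8 68.1] 0.127 197.0 [268.9 162.2]
   [469.8 266.3] [61.6 66.7] -1.244 194.5 [302.1 142. ]
top
   [ 443.3 -282. ] [34.8 59.5] -1.553 180.5 [332.7 206.1]
   [ 532.9 -276.8] [35.6 59.6] -1.554 178.0 [330.5 177.9]
   [625.3 -18.1] [35.3 53.3] 0.021 166.0 [249.3 148.3]
   [629.7 -82.4] [35.4 53.3] 0.013 174.5 [269.4 147.2]
   [615.6 202.4] [38.2 84.7] 1.005 106.0 [180.8 150. ]
   [655.3 174.3] [40.1 85.3] 0.946 73.5 [190.3 137.4]
```

Flat 4 has been knocked aside and will be remeasured. Flat 3 has not moved, so I grasp it now.

Emit:
carry_out --motion '[[[0,0,-0.02],[0,0,0]],[[0,0,-0.06],[0,0,0]],[[0,0,-0.1],[0,0,0]],[[0,0,-0.12],[0,0,0]],[[0,0,-0.135],[0,0,0]],[[0,0,-0.141],[0,0,0]],[[0,0,-0.141],[0,0,0]]]'

```text
time: 25.83
position: [448.0, 131.9, -6.9]
orientation: [0.0, 1.0, 0.023, -0.001]
ft_force: [-0.4, 0.2, 0.8]
grip_width: 0.551
grasp_force: 0.0
```

Emit:
carry_out --motion '[[[0,0,0],[0,0,0]],[[0,0,0],[0,0,0]],[[0,0,0],[0,0,0]],[[0,0,0],[0,0,0]],[[0,0,0],[0,0,0]]]' --claw 0.28

```text
time: 26.25
position: [448.5, 132.4, -5.5]
orientation: [0.0, 1.0, 0.024, 0.001]
ft_force: [-0.5, -1.4, 6.0]
grip_width: 0.408
grasp_force: 29.4
```

Emit:
carry_out --motion '[[[0,0,0.02],[0,0,0]],[[0,0,0.06],[0,0,0]],[[0,0,0.0925],[0,0,0]],[[0.04,-0.02,0.0925],[0,0,0]],[[0.085,-0.045,0.0925],[0,0,0]],[[0.13,-0.068,0.0925],[0,0,0]],[[0.175,-0.09,0.0925],[0,0,0]],[[0.2,-0.104,0.0925],[0,0,0]],[[0.211,-0.1095,0.0925],[0,0,0]],[[0.211,-0.1095,0.0925],[0,0,0]],[[0.211,-0.1095,0.0925],[0,0,0]],[[0.211,-0.1095,0.0925],[0,0,0]]]'

```text
time: 27.25
position: [615.4, 45.5, 67.5]
orientation: [-0.0, 1.0, 0.024, -0.001]
ft_force: [0.2, 0.4, -1.8]
grip_width: 0.408
grasp_force: 29.4
```

Emit:
carry_out --motion '[[[0,0,-0.02],[0,0,0]],[[0,0,-0.03],[0,0,0]],[[0,0,-0.036],[0,0,0]],[[0,0,-0.042],[0,0,0]],[[0,0,-0.048],[0,0,0]],[[0,0,-0.054],[0,0,0]],[[0,0,-0.054],[0,0,0]]]'

```text
time: 27.83
position: [616.0, 44.9, 23.7]
orientation: [-0.0, 1.0, 0.024, -0.001]
ft_force: [0.5, 0.5, -3.0]
grip_width: 0.41
grasp_force: 29.4
```

Emit:
carry_out --motion '[[[0,0,-0.003],[0,0,0]],[[0,0,-0.006],[0,0,0]],[[0,0,-0.006],[0,0,0]]]'

```text
time: 28.08
position: [616.3, 44.8, 19.4]
orientation: [-0.0, 1.0, 0.024, -0.0]
ft_force: [0.1, 0.8, -3.0]
grip_width: 0.407
grasp_force: 29.4
```

Emit:
carry_out --motion '[[[0,0,0],[0,0,0]],[[0,0,0],[0,0,0]],[[0,0,0],[0,0,0]],[[0,0,0.02],[0,0,0]],[[0,0,0.06],[0,0,0]],[[0,0,0.11],[0,0,0]],[[0,0,0.11],[0,0,0]]]' --claw 0.55

```text
time: 28.67
position: [619.9, 44.6, 115.7]
orientation: [0.001, 1.0, 0.024, 0.006]
ft_force: [0.8, -0.4, 0.7]
grip_width: 0.552
grasp_force: 0.0
```

Run:
```python
from h import *
s=bot.get_state();print(s['time'],s['position'],s['orientation'],s['grip_width'],s['grasp_force'])
for n,z in(("scene",36),("top",36)):
    c=cam(n);print(n);[print("  ",*b) for b in packs(c,z)]
    m=mask(c,(45,120,110),(75,255,255));print(" green");[print("  ",*b) for b in blobs(c,m,42,2) if b[0][1]>150 and 590<b[0][0]<690]
np.save("t.npy",c["img"])
```

```text
28.6667 [619.92281466  44.56206258 115.65839467] [8.72792634e-04 9.99699741e-01 2.36620649e-02 6.30662596e-03] 0.5516027227629742 0.0
scene
   [ 535.1 -278.4] [49.5 60.2] -1.563 261.0 [192.4 252. ]
   [ 446.6 -283.9] [51.3 61. ] -1.536 254.0 [171.4 234.4]
   [614.9 -80.1] [49.5 69.8] -0.054 242.0 [261.2 226.6]
   [610.7 -15.8] [51.8 59.5] 0.078 227.5 [275.3 213.3]
   [558.8 -25.5] [ 29.3 183.3] -1.515 310.5 [259.5 205.9]
 green
top
   [394.4 186.8] [65.4 74.3] -0.267 345.5 [184.2 219. ]
   [463.7 283.3] [35.1 54.8] 0.278 167.0 [152.9 196. ]
   [617.7 212. ] [26.8 73.3] 0.686 83.5 [177.9 149. ]
   [695.2  20.1] [ 24.  186.7] -0.121 268.0 [238.7 127. ]
   [754.6  80. ] [ 75.  107.4] 1.451 603.0 [221.8 108.5]
 green
   [652.8 218.6] [6.4 6.9] 0.049 2.5 [176.1 137.7]
```

Flat 4 now lies at (464,283), yaw 0.28. Going to it.

Emit:
carry_out --motion '[[[-0.191,0.298,0],[0,0,0.153]],[[-0.191,0.298,0],[0,0,0.153]],[[-0.191,0.298,0],[0,0,0.153]],[[-0.191,0.298,0],[0,0,0.153]],[[-0.191,0.298,0],[0,0,0.153]],[[-0.191,0.298,0],[0,0,0.153]],[[-0.191,0.298,0],[0,0,0.153]],[[-0.191,0.298,0],[0,0,0.153]],[[-0.191,0.298,-0.04],[0,0,0.153]],[[-0.191,0.298,-0.08],[0,0,0.153]],[[-0.191,0.298,-0.1],[0,0,0.153]],[[-0.191,0.298,-0.1],[0,0,0.153]]]'

```text
time: 29.77
position: [461.1, 281.9, 23.3]
orientation: [0.001, 0.99, 0.138, -0.004]
ft_force: [-0.8, -0.0, -0.3]
grip_width: 0.551
grasp_force: 0.0
```

Emit:
carry_out --motion '[[[0,0,-0.02],[0,0,0]],[[0,0,-0.035],[0,0,0]],[[0,0,-0.04],[0,0,0]],[[0,0,-0.04],[0,0,0]]]'

```text
time: 30.1
position: [463.5, 282.9, -4.6]
orientation: [0.0, 0.99, 0.138, -0.001]
ft_force: [-0.2, -0.4, -0.3]
grip_width: 0.543
grasp_force: 0.0
```

Emit:
carry_out --motion '[[[0,0,0],[0,0,0]],[[0,0,0],[0,0,0]],[[0,0,0],[0,0,0]],[[0,0,0],[0,0,0]],[[0,0,0],[0,0,0]]]' --claw 0.28

```text
time: 30.52
position: [464.3, 283.3, -3.4]
orientation: [-0.0, 0.99, 0.138, 0.001]
ft_force: [-0.0, -1.5, 6.4]
grip_width: 0.404
grasp_force: 30.0
```

Emit:
carry_out --motion '[[[0,0,0.02],[0,0,0]],[[0,0,0.06],[0,0,0]],[[0,-0.02,0.095],[0,0,0]],[[0.01,-0.06,0.095],[0,0,-0.08]],[[0.04,-0.1,0.095],[0,0,-0.153]],[[0.07,-0.14,0.095],[0,0,-0.153]],[[0.1,-0.18,0.095],[0,0,-0.153]],[[0.14,-0.205,0.095],[0,0,-0.153]],[[0.175,-0.218,0.095],[0,0,-0.153]],[[0.188,-0.218,0.095],[0,0,-0.153]],[[0.188,-0.218,0.095],[0,0,-0.153]],[[0.188,-0.218,0.095],[0,0,-0.153]]]'

```text
time: 31.52
position: [613.4, 108.9, 71.0]
orientation: [-0.0, 1.0, 0.024, -0.001]
ft_force: [-0.2, 0.2, -2.8]
grip_width: 0.402
grasp_force: 30.0
```

Emit:
carry_out --motion '[[[0,0,-0.02],[0,0,0]],[[0,0,-0.03],[0,0,0]],[[0,0,-0.036],[0,0,0]],[[0,0,-0.042],[0,0,0]],[[0,0,-0.048],[0,0,0]],[[0,0,-0.056],[0,0,0]],[[0,0,-0.056],[0,0,0]]]'

```text
time: 32.1
position: [613.4, 108.9, 25.7]
orientation: [-0.0, 1.0, 0.024, -0.001]
ft_force: [-0.7, -0.7, -3.0]
grip_width: 0.404
grasp_force: 30.0
```

Emit:
carry_out --motion '[[[0,0,-0.003],[0,0,0]],[[0,0,-0.006],[0,0,0]],[[0,0,-0.006],[0,0,0]]]'

```text
time: 32.35
position: [613.9, 108.8, 21.8]
orientation: [-0.0, 1.0, 0.024, -0.0]
ft_force: [0.9, 0.3, -2.4]
grip_width: 0.4
grasp_force: 30.0
```

Emit:
carry_out --motion '[[[0,0,0],[0,0,0]],[[0,0,0],[0,0,0]],[[0,0,0],[0,0,0]],[[0,0,0.02],[0,0,0]],[[0,0,0.06],[0,0,0]],[[0,0,0.1],[0,0,0]],[[0,0,0.15],[0,0,0]],[[-0.2,-0.28,0.2],[0,0,0]],[[-0.2,-0.28,0.2],[0,0,0]],[[-0.2,-0.28,0.2],[0,0,0]],[[-0.2,-0.28,0.2],[0,0,0]],[[-0.2,-0.28,0.2],[0,0,0]]]' --claw 0.55

```text
time: 33.35
position: [492.9, -60.1, 172.7]
orientation: [0.0, 1.0, 0.024, 0.0]
ft_force: [0.5, -1.9, 0.5]
grip_width: 0.552
grasp_force: 0.0
```

Run:
```python
from h import *
s=bot.get_state();print(s['time'],s['position'],s['orientation'],s['grip_width'],s['joint_positions'])
t=cam("top");sc=cam("scene")
print([b[:3] for b in packs(t,36) if b[0][0]>560 and b[0][1]<150])
for c in(t,sc):
    m=mask(c,(0,0,140),(179,70,255)); pts=[]
    for v,u in zip(*np.nonzero(m)):
        w=ray(c,(u,v),42)[:2]
        if np.hypot(*(w-[635,187]))<55: pts.append(w)
    pts=np.array(pts,np.float32);(x,y),r=cv2.minEnclosingCircle(pts);h=cv2.convexHull(pts);e=cv2.fitEllipse(h)
    print(c["n"],"ring",x,y,r,"ellipse",e)
    m=mask(c,(45,90,90),(75,255,255)); g=[(u,v) for v,u in zip(*np.nonzero(m)) if np.hypot(*(ray(c,(u,v),42)[:2]-[635,187]))<55]
    g=np.mean(g,0);print(" mark",np.round(ray(c,g,42),1))
a=cv2.resize(t["img"][128:175,165:205,::-1],(400,470),interpolation=cv2.INTER_CUBIC);b=cv2.resize(sc["img"][155:195,305:345,::-1],(400,400),interpolation=cv2.INTER_CUBIC)
z=np.zeros((470,800,3),np.uint8);z[:,:400]=a;z[:400,400:]=b;cv2.imwrite("pics/dial.png",z)
```

```text
33.35 [492.93618251 -60.07170755 172.7326095 ] [2.10582524e-04 9.99716464e-01 2.38057869e-02 4.82069175e-04] 0.5521689183606329 [-3.57644781e-01  2.80890096e-01  1.63534277e+00 -3.39949201e-05
  1.22430816e+00  1.16554699e+00]
[(array([619.7, 113.5]), array([35.4, 53.7]), 0.034), (array([583.3,  54.6]), array([ 70.7, 207.5]), -0.372)]
top ring 634.7952880859375 188.07992553710938 45.561378479003906 ellipse ((634.8646240234375, 187.78549194335938), (87.56551361083984, 89.41766357421875), 108.87283325195312)
 mark [654.4 218.7  42. ]
scene ring 635.1385498046875 186.90052795410156 54.80037307739258 ellipse ((634.994140625, 185.16744995117188), (102.12987518310547, 109.8255615234375), 96.0923080444336)
 mark [651.7 214.8  42. ]
```

View pics/dial.png

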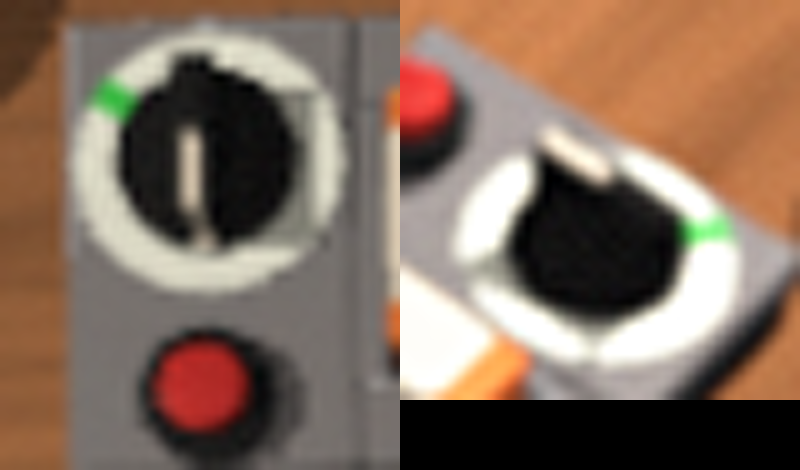

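The crops show the pointer line on the bar top from (190,130) to (200,240), so the dial angle is about 0. The green mark is at (115,100), world direction ≈ 1.015 rad. I go to the dial with the tool turned half a turn, so there is room for the clockwise turn.

Emit:
carry_out --motion '[[[0.177,0.308,0],[0,0,0.93]],[[0.177,0.308,0],[0,0,0.93]],[[0.177,0.308,0],[0,0,0.93]],[[0.177,0.308,0],[0,0,0.93]],[[0.177,0.308,0],[0,0,0.93]],[[0.177,0.308,0],[0,0,0.93]],[[0.177,0.308,0],[0,0,0.93]],[[0.177,0.308,0],[0,0,0.93]],[[0.177,0.308,0],[0,0,0.93]],[[0.177,0.308,0],[0,0,0.93]],[[0.177,0.308,0],[0,0,0.93]],[[0.177,0.308,0],[0,0,0.93]]]' --claw 0.4 --newtons 15

```text
time: 34.45
position: [635.8, 188.4, 171.9]
orientation: [-0.0, 0.749, 0.662, 0.0]
ft_force: [0.5, -0.5, 1.2]
grip_width: 0.402
grasp_force: 0.0
```

Emit:
carry_out --motion '[[[0,0,0],[0,0,0.93]],[[0,0,0],[0,0,0.93]],[[0,0,0],[0,0,0.93]],[[0,0,0],[0,0,0.93]],[[0,0,0],[0,0,0.93]],[[0,0,0],[0,0,0.93]],[[0,0,0],[0,0,0.93]],[[0,0,0],[0,0,0.93]],[[0,0,0],[0,0,0.93]],[[0,0,0],[0,0,0.93]],[[0,0,0],[0,0,0.93]],[[0,0,0],[0,0,0.93]]]'

```text
time: 35.45
position: [635.9, 188.0, 172.1]
orientation: [0.0, 0.151, 0.989, 0.0]
ft_force: [-0.3, 0.7, 0.5]
grip_width: 0.402
grasp_force: 0.0
```

Emit:
carry_out --motion '[[[0,0,0],[0,0,0.235]],[[0,0,0],[0,0,0.235]],[[0,0,0],[0,0,0.235]],[[0,0,0],[0,0,0.235]],[[0,0,0],[0,0,0.235]]]'

```text
time: 35.87
position: [635.8, 187.7, 172.1]
orientation: [0.0, -0.021, 1.0, 0.0]
ft_force: [-0.8, 0.1, -0.6]
grip_width: 0.403
grasp_force: 0.0
```

Emit:
carry_out --motion '[[[-0.0016,-0.0019,-0.04],[0,0,0]],[[-0.0016,-0.0019,-0.08],[0,0,0]],[[-0.0016,-0.0019,-0.12],[0,0,0]],[[-0.0016,-0.0019,-0.14],[0,0,0]],[[-0.0016,-0.0019,-0.15],[0,0,0]],[[-0.0016,-0.0019,-0.16],[0,0,0]],[[-0.0016,-0.0019,-0.171],[0,0,0]],[[-0.0016,-0.0019,-0.171],[0,0,0]]]'

```text
time: 36.53
position: [634.3, 186.0, 34.5]
orientation: [-0.0, -0.023, 1.0, -0.0]
ft_force: [-0.7, -0.5, -0.9]
grip_width: 0.402
grasp_force: 0.0
```

Emit:
carry_out --motion '[[[0,0,0],[0,0,0]],[[0,0,0],[0,0,0]],[[0,0,0],[0,0,0]],[[0,0,0],[0,0,0]],[[0,0,0],[0,0,0]],[[0,0,0],[0,0,0]]]' --claw 0.05

```text
time: 37.03
position: [635.0, 187.2, 36.2]
orientation: [0.001, -0.024, 1.0, 0.001]
ft_force: [1.0, 5.3, 1.1]
grip_width: 0.159
grasp_force: 15.0
```

Emit:
carry_out --motion '[[[0,0.001,0],[0,0,-0.04]],[[0,0.001,0],[0,0,-0.1]],[[0,0.001,0],[0,0,-0.17]],[[0,0.001,0],[0,0,-0.24]],[[0,0.001,0],[0,0,-0.31]],[[0,0.001,0],[0,0,-0.38]],[[0,0.001,0],[0,0,-0.45]],[[0,0.001,0],[0,0,-0.52]],[[0,0.001,0],[0,0,-0.59]],[[0,0.001,0],[0,0,-0.66]],[[0,0.001,0],[0,0,-0.7]],[[0,0.001,0],[0,0,-0.7]]]'

```text
time: 38.03
position: [634.4, 186.2, 36.2]
orientation: [0.0, 0.482, 0.876, -0.001]
ft_force: [-3.9, -3.3, 5.4]
grip_width: 0.157
grasp_force: 15.0
```

Emit:
carry_out --motion '[[[0,0,0],[0,0,-0.05]],[[0,0,0],[0,0,-0.12]],[[0,0,0],[0,0,-0.19]],[[0,0,0],[0,0,-0.26]],[[0,0,0],[0,0,-0.33]],[[0,0,0],[0,0,-0.4]],[[0,0,0],[0,0,-0.47]],[[0,0,0],[0,0,-0.54]],[[0,0,0],[0,0,-0.61]],[[0,0,0],[0,0,-0.68]],[[0,0,0],[0,0,-0.747]],[[0,0,0],[0,0,-0.747]]]'

```text
time: 39.03
position: [633.1, 186.3, 36.2]
orientation: [-0.0, 0.874, 0.486, -0.002]
ft_force: [-11.8, -3.4, 9.9]
grip_width: 0.153
grasp_force: 15.0
```

Emit:
carry_out --motion '[[[0,0,0],[0,0,0]],[[0,0,0],[0,0,0]]]'

```text
time: 39.2
position: [633.1, 186.3, 36.2]
orientation: [-0.0, 0.873, 0.488, -0.002]
ft_force: [-11.0, -4.1, 9.8]
grip_width: 0.158
grasp_force: 15.0
```

Emit:
carry_out --motion '[[[0,0,0],[0,0,0]],[[0,0,0],[0,0,0]],[[0,0,0],[0,0,0]],[[0,0,0],[0,0,0]],[[0,0,0.02],[0,0,0]],[[0,0,0.06],[0,0,0]],[[0,0,0.1],[0,0,0]],[[0,0,0.14],[0,0,0]],[[-0.15,-0.25,0.15],[0,0,0]],[[-0.15,-0.25,0.15],[0,0,0]],[[-0.15,-0.25,0.15],[0,0,0]],[[-0.15,-0.25,0.15],[0,0,0]]]' --claw 0.45

```text
time: 40.2
position: [547.7, 42.7, 153.1]
orientation: [0.0, 0.873, 0.488, 0.0]
ft_force: [1.2, -1.5, -0.5]
grip_width: 0.453
grasp_force: 0.0
```

Emit:
carry_out --motion '[[[-0.06,-0.12,0.05],[0,0,0]],[[-0.06,-0.12,0.05],[0,0,0]],[[-0.06,-0.12,0.05],[0,0,0]],[[-0.06,-0.12,0.05],[0,0,0]],[[-0.06,-0.12,0.05],[0,0,0]]]' --claw 0

```text
time: 40.62
position: [500.9, -53.1, 193.6]
orientation: [0.001, 0.874, 0.487, 0.001]
ft_force: [0.4, -0.6, -0.2]
grip_width: 0.094
grasp_force: 0.0
```

Run:
```python
from h import *
s=bot.get_state();print(s['time'],s['position'],s['orientation'],s['grip_width'],s['joint_positions'])
t=cam("top");sc=cam("scene")
r=[b for c in(t,sc) for b in blobs(c,mask(c,*RED),50,20)]; [print(*b) for b in r]
red=[b for b in r if 500<b[0][0]<600]
print("button",tri(t,red[0][4],sc,red[1][4]))
a=cv2.resize(t["img"][128:175,165:205,::-1],(400,470),interpolation=cv2.INTER_CUBIC);b=cv2.resize(sc["img"][155:245,245:335,::-1],(400,400),interpolation=cv2.INTER_CUBIC)
z=np.zeros((470,800,3),np.uint8);z[:,:400]=a;z[:400,400:]=b;cv2.imwrite("pics/dial2.png",z)
```

```text
40.6167 [500.90951937 -53.05546308 193.63631244] [5.58987787e-04 8.73557458e-01 4.86720299e-01 6.36884388e-04] 0.09420037272740826 [-3.38634982e-01  2.76510291e-01  1.58396288e+00  2.23430035e-04
  1.27943825e+00  2.15434160e-01]
[559.1 184.2] [25.3 26.1] 0.044 49.5 [184.8 166.2]
[552.6 184. ] [26.9 27.9] -0.218 39.5 [304.9 164.7]
button [556.30222195 182.70326951  54.38091003]
```

View pics/dial2.png

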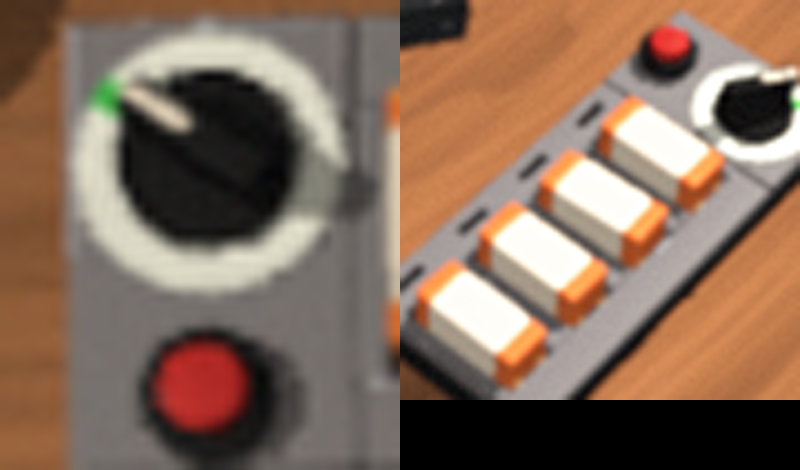

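The pointer bar now points at the green mark (top crop, line (190,128)→(125,92), mark (105,98)). All four orange packs sit in their bays, and the button is at (556,183), z ≈ 54.

Emit:
carry_out --motion '[[[0.069,0.295,0],[0,0,0]],[[0.069,0.295,0],[0,0,0]],[[0.069,0.295,0],[0,0,0]],[[0.069,0.295,0],[0,0,0]],[[0.069,0.295,0],[0,0,0]],[[0.069,0.295,0],[0,0,0]],[[0.069,0.295,0],[0,0,0]],[[0.069,0.295,-0.04],[0,0,0]],[[0.069,0.295,-0.08],[0,0,0]],[[0.069,0.295,-0.13],[0,0,0]],[[0.069,0.295,-0.13],[0,0,0]],[[0.069,0.295,-0.13],[0,0,0]]]' --claw 0

```text
time: 41.72
position: [555.1, 184.5, 87.9]
orientation: [-0.001, 0.873, 0.488, -0.002]
ft_force: [-0.1, -0.3, 0.8]
grip_width: 0.007
grasp_force: 0.0
```

Run:
```python
from h import *
s=bot.get_state();print(s['position'],s['grip_width'])
t=cam("top");P=lambda x,y:(165+(x+.5)/10-.5,128+(y+.5)/10-.5)
a=ray(t,P(190,128),78);b=ray(t,P(125,92),78);d=b-a;print(a,b,"line dir",np.arctan2(d[1],d[0]))
c0=np.array([634.8,187.7]);
for q in(a,b): e=q[:2]-c0;print("from centre",np.hypot(*e),np.arctan2(e[1],e[0]))
m=ray(t,P(113,98),42)[:2]-c0;print("mark",np.hypot(*m),np.arctan2(m[1],m[0]))
```

```text
[555.05079827 184.48453348  87.94250331] 0.006685889077298918
[634.87324753 188.02441605  78.        ] [646.22463082 208.94405647  78.        ] line dir 1.0736379751104528
from centre 0.3325822805287773 1.3487370360759032
from centre 24.121196583982968 1.0773833787853913
mark 37.35371630549637 1.002193696123263
```

Pointer and mark agree to within about 0.05 rad. Pressing the button, feeling for contact.

Emit:
carry_out --motion '[[[0.001,-0.001,-0.01],[0,0,0]],[[0.001,-0.001,-0.02],[0,0,0]],[[0.001,-0.001,-0.03],[0,0,0]],[[0.001,-0.001,-0.038],[0,0,0]],[[0.001,-0.001,-0.038],[0,0,0]]]'

```text
time: 42.18
position: [556.2, 183.0, 57.2]
orientation: [-0.0, 0.873, 0.488, -0.001]
ft_force: [0.2, -0.5, -0.1]
grip_width: 0.003
grasp_force: 0.0
```

Emit:
carry_out --motion '[[[0,0,-0.002],[0,0,0]],[[0,0,-0.004],[0,0,0]],[[0,0,-0.006],[0,0,0]],[[0,0,-0.006],[0,0,0]]]'

```text
time: 42.52
position: [556.8, 183.1, 53.7]
orientation: [-0.0, 0.873, 0.488, -0.0]
ft_force: [-0.5, -0.8, 0.1]
grip_width: 0.006
grasp_force: 0.0
```

Emit:
carry_out --motion '[[[0,0,-0.002],[0,0,0]],[[0,0,-0.004],[0,0,0]],[[0,0,-0.006],[0,0,0]],[[0,0,-0.006],[0,0,0]]]'

```text
time: 42.85
position: [556.7, 183.1, 48.6]
orientation: [-0.0, 0.873, 0.488, -0.0]
ft_force: [0.0, -0.3, -1.0]
grip_width: 0.008
grasp_force: 0.0
```

Emit:
carry_out --motion '[[[0,0,-0.002],[0,0,0]],[[0,0,-0.004],[0,0,0]],[[0,0,-0.006],[0,0,0]],[[0,0,-0.008],[0,0,0]],[[0,0,-0.008],[0,0,0]]]'

```text
time: 43.27
position: [556.7, 183.1, 42.2]
orientation: [-0.0, 0.873, 0.488, -0.0]
ft_force: [0.2, -0.2, -1.0]
grip_width: 0.006
grasp_force: 0.0
```

Emit:
carry_out --motion '[[[0,0,-0.002],[0,0,0]],[[0,0,-0.004],[0,0,0]],[[0,0,-0.006],[0,0,0]],[[0,0,-0.008],[0,0,0]],[[0,0,-0.008],[0,0,0]]]'

```text
time: 43.68
position: [556.7, 183.1, 35.8]
orientation: [-0.0, 0.873, 0.488, -0.0]
ft_force: [-0.2, 0.6, 0.2]
grip_width: 0.005
grasp_force: 0.0
```

Emit:
carry_out --motion '[[[0,0,-0.002],[0,0,0]],[[0,0,-0.004],[0,0,0]],[[0,0,-0.006],[0,0,0]],[[0,0,-0.006],[0,0,0]]]'

```text
time: 44.02
position: [556.8, 183.1, 31.2]
orientation: [-0.0, 0.873, 0.488, -0.0]
ft_force: [0.7, -0.0, 1.8]
grip_width: 0.003
grasp_force: 0.7
```

Emit:
carry_out --motion '[[[0,0,-0.002],[0,0,0]],[[0,0,-0.004],[0,0,0]],[[0,0,-0.004],[0,0,0]]]'

```text
time: 44.27
position: [556.9, 183.1, 28.1]
orientation: [0.0, 0.873, 0.488, 0.0]
ft_force: [-0.2, 0.3, 3.5]
grip_width: 0.004
grasp_force: 1.6
```

Emit:
carry_out --motion '[[[0,0,-0.002],[0,0,0]],[[0,0,-0.004],[0,0,0]],[[0,0,-0.004],[0,0,0]],[[0,0,-0.004],[0,0,0]]]'

```text
time: 44.6
position: [557.0, 183.2, 25.3]
orientation: [0.0, 0.873, 0.488, 0.0]
ft_force: [-2.1, -0.2, 5.9]
grip_width: 0.004
grasp_force: 3.2
```

Emit:
carry_out --motion '[[[0,0,-0.002],[0,0,0]],[[0,0,-0.003],[0,0,0]],[[0,0,-0.003],[0,0,0]],[[0,0,-0.003],[0,0,0]]]'

```text
time: 44.93
position: [557.1, 183.2, 25.0]
orientation: [0.0, 0.873, 0.488, 0.0]
ft_force: [-9.9, -3.2, 25.1]
grip_width: 0.007
grasp_force: 12.4
```

Hard stop at 25 N, so the button is fully down. Releasing, retreating and checking.

Emit:
carry_out --motion '[[[0,0,0.01],[0,0,0]],[[0,0,0.03],[0,0,0]],[[0,0,0.07],[0,0,0]],[[0,0,0.11],[0,0,0]],[[0,0,0.15],[0,0,0]],[[-0.08,-0.28,0.2],[0,0,0]],[[-0.08,-0.28,0.2],[0,0,0]],[[-0.08,-0.28,0.2],[0,0,0]],[[-0.08,-0.28,0.2],[0,0,0]],[[-0.08,-0.28,0.2],[0,0,0]],[[-0.08,-0.28,0.2],[0,0,0]],[[-0.08,-0.28,0.2],[0,0,0]]]'

```text
time: 45.93
position: [492.3, -44.9, 183.3]
orientation: [0.001, 0.874, 0.486, 0.0]
ft_force: [-0.6, 0.3, -0.4]
grip_width: 0.004
grasp_force: 0.0
```

Run:
```python
from h import *
s=bot.get_state();print(s['time'],s['position'],s['dq'].round(3) if hasattr(s['dq'],'round') else s['dq'])
sc=cam("scene");t=cam("top")
red=[[b for b in blobs(c,mask(c,*RED),50,20) if 500<b[0][0]<600][0] for c in(t,sc)];print("button",tri(t,red[0][4],sc,red[1][4]))
a=cv2.resize(t["img"][128:175,165:205,::-1],(400,470),interpolation=cv2.INTER_CUBIC);b=cv2.resize(sc["img"][150:270,160:280,::-1],(400,400),interpolation=cv2.INTER_CUBIC)
z=np.zeros((470,800,3),np.uint8);z[:,:400]=a;z[:400,400:]=b;cv2.imwrite("pics/end.png",z)
```

```text
45.9333 [492.25309882 -44.94729967 183.30718476] [ 0.09   0.028 -0.009  0.026 -0.009  0.089]
button [556.68787508 182.82815785  55.12266733]
```

View pics/end.png

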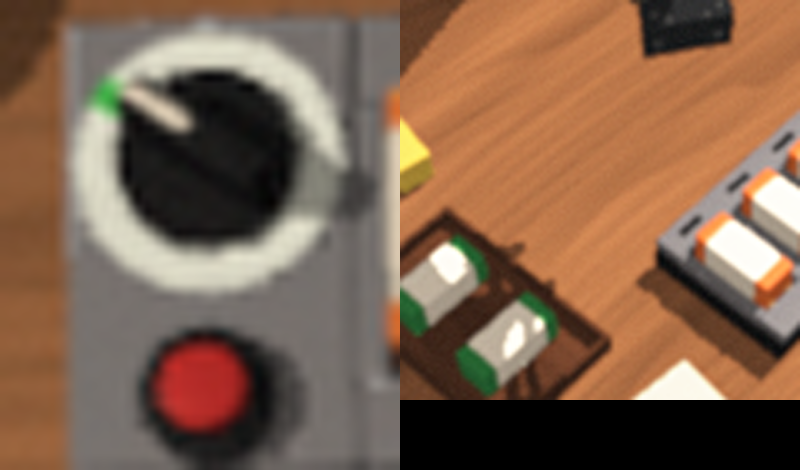

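The last look shows the pointer on the mark, the button back up, the green packs flat in the tray and the orange packs in the bays. Handing in.

```bash
python3 -c "
from station import bot
print(bot.close_job())"
```

```text
the job is handed in; nothing more can be done
None
```

The job is handed in: both charged packs lie in the tray, all four flat packs are in the bays, the dial is on the green mark to within about 0.05 rad, and the start button was pressed fully down and released; no verdict came back.

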